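# Put the relief press and its blocks away after proofing

### The job

Proofing is over: first throw the press's impression lever into the white-marked off notch (third from the robot's side), before any block is lifted. Then stack every lino block on the sloping rack, long blocks in one neat pile in the left bay and short blocks in one in the right bay, each lying flat and lengthwise up the slope with its end against the low stop rail, and hang the brayer by its loop on the slanted peg of the stand. Leave the other things on the table alone.

Things in the scene. Friction and masses are not known exactly. Their poses are not given: they have to be found in the camera images.
- shelf: Sloping plywood shelf of the fixed block rack, 25 deg, low end towards the robot. Origin: on its surface at the foot of the stop rail (low end), mid-width, 45 mm above the table. x up the slope (to 165 mm), y left along the rail, z out of the surface. Rail 48 high. Rib at y=0, 10 wide, 12 high, parts left bay (long blocks, middle y=70) and right bay (short, y=-70), each 130 wide. Blocks grip it
- brayer: Brayer (ink roller), loose, 240 g, 205 mm long, lies level on roller and foot. Origin: underside; x from roller to hanging loop, z up. All parts centred at z=20: roller 40 dia, 90 long across at x=-75; wire yoke 115 wide to x=-22; foot x=-24; wooden handle 22 dia, x=-22 to 75; loop in the x-y plane at x=93, 28 mm inside, 5 mm wire. Mass centre x about -35
- brayer_loop (a point): Centre of the hanging loop (brayer x = 93 mm)
- brayer_roller (a point): Centre of the roller (brayer x = -75 mm)
- stand: Fixed brayer stand: upright board 60 wide, 20 thick, 285 mm tall on a foot plate 100 wide, 20 high reaching 5 mm ahead of the board. Origin: on the table under the board's front face, mid-width. x from the front face back through the board, y left, z up. One wooden peg, 10 mm diameter, sticks out of the front face towards -x, 50 deg above level
- peg_root (a point): Where the peg's axis leaves the board's front face (259 mm above the table)
- peg_tip (a point): The free end of the peg on its axis, 71 mm from the root (about 314 mm above the table)
- press: Fixed table-top relief press. Origin: on the table under its roller; x along the bed away from the robot, y left, z up. Steel bed 240 wide, top at z=60, x=-270 to 230. Roller 90 mm diameter at x=0 between two green cheeks (x=-55 to 55, outer faces y=-161 and 161, 235 tall). Hand wheel on the left side
- press_lever (a joint): Impression lever outside the press's right cheek, hinge along press y. 0 = upright, positive = handle away from the robot (rad), stops +-0.75. A spring pawl drops into notches at -0.6 (full impression), -0.2 (light), 0.2 (off: white line) and 0.6 (roller lift); it seats itself once within about 0.05 rad of a notch. About 6 N at the handle moves it on. Starts below -0.1
- lever_pivot (a point): Point on the lever's hinge axis, in the lever's plane (press x = -20, y = -195 mm, 150 mm above the table)
- lever_grip (a point): Middle of the lever's round black handle, 140 mm from the pivot along the lever; handle 24 mm diameter, from 100 to 175 mm from the pivot. At lever angle a it is 140 sin a mm along press x and 140 cos a mm up from the pivot
- long_a: A lino printing block: grey lino glued on a plywood mount, 60 mm wide (its y) and 18 mm thick in all, 130 mm long, 110 g. Loose, wiped clean. Origin: centre of its underside; x along its length, z out of the lino face. Starts on the press bed. It may be absent
- short_a: A lino printing block: grey lino glued on a plywood mount, 60 mm wide (its y) and 18 mm thick in all, 95 mm long, 80 g. Loose, wiped clean. Origin: centre of its underside; x along its length, z out of the lino face. Starts on the press bed. It may be absent
- long_b: A lino printing block: grey lino glued on a plywood mount, 60 mm wide (its y) and 18 mm thick in all, 130 mm long, 110 g. Loose, wiped clean. Origin: centre of its underside; x along its length, z out of the lino face. Starts on the table. It may be absent
- short_b: A lino printing block: grey lino glued on a plywood mount, 60 mm wide (its y) and 18 mm thick in all, 95 mm long, 80 g. Loose, wiped clean. Origin: centre of its underside; x along its length, z out of the lino face. Starts on the table. It may be absent
- long_c: A lino printing block: grey lino glued on a plywood mount, 60 mm wide (its y) and 18 mm thick in all, 130 mm long, 110 g. Loose, wiped clean. Origin: centre of its underside; x along its length, z out of the lino face. Starts on the table. It may be absent
- short_c: A lino printing block: grey lino glued on a plywood mount, 60 mm wide (its y) and 18 mm thick in all, 95 mm long, 80 g. Loose, wiped clean. Origin: centre of its underside; x along its length, z out of the lino face. Starts on the table. It may be absent
- tube_red: Bystander, not part of the job: red ink tube lying, 160 mm long, 34 mm thick. Origin: its underside's middle
- tube_white: Bystander, not part of the job: white ink tube lying, 160 mm long, 34 mm thick. Origin: its underside's middle
- tape_roll: Bystander, not part of the job: roll of paper tape, 90 mm across, 24 mm high. Origin: its underside's middle
- ink_knife: Bystander, not part of the job: ink knife lying, 200 mm long. Origin: its underside's middle
- spirit_bottle: Bystander, not part of the job: white bottle, 68 mm across, 190 mm tall. Origin: its underside's middle
- ink_tin: Bystander, not part of the job: steel ink tin, 84 mm across, 60 mm high. Origin: its underside's middle
- cutter_jar: Bystander, not part of the job: dark jar of lino cutters, 80 mm across, about 190 mm high. Origin: its underside's middle
Not all that is in view belongs to the job. Leave any yellow look-alike of the long_b alone.

How it is judged:
By the outcome, as a careful person would: the job done as asked, in the order asked, and still so for the second after the job is handed in, with the robot touching nothing.
Of long_a, short_a, long_b, short_b, long_c, short_c only 4 to 6 are there at a start; the rules pass over those that are not, and their reading is None.
At some moment in a run one of long_a, short_a, long_b, short_b, long_c, short_c may be knocked a few centimetres aside while the robot is not near it.
Once in a run the grip may slacken for a moment while it holds something.
It also fails if it takes over 210 s, if anything falls off the work surface, if the arm or the gripper's body presses on something with over 40 N, if the wrist force passes 120 N, or if a joint passes its speed limit or range.

### The arm

A 6-joint arm with a two-finger parallel gripper is mounted at the origin on the work surface. World frame = base frame: x ahead of the robot, y to its left, z up, the work surface at z = 0. Lengths are in m, angles in rad, forces in N, time in s.
With the tool pointing down it reaches from about 0.35 to 0.975 m from the base axis. Payload 4.9 kg.
Tool frame: the origin (TCP) lies on the centre line of the jaws, within the pads' length; the fingertips stand 14 mm ahead of it and the grasp point (between the pads) lies 5 mm behind it; z points along the fingers, y is the line along which they close (so a half turn about z gives the same grasp; the last joint's range is limited). The gripper opens to 85 mm and grips with 20 to 120 N. Pads are 22 mm wide; open, the fingers measure 114 mm over their backs; the gripper's body (76 mm by 85 mm) begins 54 mm behind the grasp point. The pads swing forward as they close: fully open they stand 13 mm farther back than shut.
Start: joints at [1.144, 0.053, 1.613, -0, 1.476, -0.119], TCP at [0.189, 0.596, 0.223] pointing down, gripper open.
Joint ranges: [-3.01, 3.01], [-1.01, 2.22], [0.06, 2.58], [-1.02, 4.17], [0.09, 2.62], [-3.14, 3.14]. Speed limits (rad/s): [2.57, 2.57, 3.14, 3.14, 3.14, 3.14].

### API

Orientations are given as a unit quaternion [w, x, y, z].
In Python, from plant import * gives the robot as it stands.
- The arm moves only by the tool send_rows, never from a script. Its argument "steps" is a list of rows, each an object with "translation": the shift along the tool's x, y, z in cm, a list of three; "delta_rot": the turn, a rotation vector about the tool's x, y, z in rad, a list of three; "jaw": the finger opening in cm, from 0 to 8.54. In form: [{"translation": [dx, dy, dz], "delta_rot": [rx, ry, rz], "jaw": jaw}, ...]. A call has exactly 8 rows; each row is the pose to reach, as a shift and turn from the pose commanded when the call began, along the tool's axes at that moment; what a row does not reach only later rows make up. A row lasts 1/10 s, in which the tool goes at most 50 mm and 8.59 degrees, less where a joint would pass 70% of its speed; a pose out of reach is approached as far as the arm can. A call with a gripper value outside its range is refused whole. The fingers move at their own pace and stop on an object; the grip force is fixed at half the most. Time passes only in rows, so rows that repeat a pose let the fingers close, or fill a call up. It gives the time, the measured TCP pose, the force, the opening and the grip force at its end, in the units of the state.
- state(): the state, without advancing time (a new reading comes with each control period).
- grab_frame(name): name is "scene" or "top" or "wrist"; returns a dict with "pixels" (420x560x3 uint8, blue, green, red), "range_z" (420x560 float32, m along the optical axis (not along the pixel's ray), 0 where there is no reading), "fx", "fy", "cx", "cy" (pixels), "rvec" (rotation vector, rad) and "tvec" (3), from world to camera coordinates, as OpenCV has them. Camera axes: x right, y down, z forward; pixel columns grow to the right and rows downward; lengths in m; the calibration is good to about 2 mm. A picture is of the moment at which its call begins.
- job_done(): hands the job in; it is judged then, once.
The state is a dict: "time": time; "joint_pos": joint angles; "joint_vel": joint speeds; "joint_efforts": joint torques, N m; "tool_pos": TCP position; "tool_rot": TCP orientation; "contact_force": force on the tool from outside, world axes, zero at the start; "ft_torque": the same for the moment, N m; "gripper_width": opening from 0.0 (shut) to 1.0 (fully open); "grasp_force": force on a finger pad.
Only numpy, scipy, OpenCV 4.12 (cv2) and the standard library are available. Lean on these libraries where they do the work, as an engineer would, in place of code of your own. Each camera call takes 0.05 s, during which the arm holds its last target. There are 200 camera calls.

## Working session

There is one attempt and no reset: what is moved stays moved. The work goes in short steps, Python scripts to look and compute and a tool call to move; the robot and the scene stay as the last step left them, time stands still between calls to the robot, and variables do not carry over. Pictures are saved under pics/ and viewed, at most 14 in all, crops included, and the job is handed in when it is done.

Besides the shell and the picture viewer there is one more tool, called in YAML: its name, and indented under it one key for each argument. send_rows: Moves the arm, as the interface text tells. Its arguments: {"type":"object","properties":{"steps":{"type":"array","items":{"type":"object","properties":{"translation":{"type":"array","items":{"type":"number"}},"delta_rot":{"type":"array","items":{"type":"number"}},"jaw":{"type":"number"}}}}},"required":["steps"]}

```bash
ls; mkdir -p pics; cat > h.py <<'E'
from plant import *
import numpy as np, cv2
from scipy.spatial.transform import Rotation as R
def frame(n):
    f=grab_frame(n); Rm=cv2.Rodrigues(np.array(f["rvec"],float))[0]; t=np.array(f["tvec"],float).ravel()
    z=f["range_z"]; v,u=np.mgrid[0:z.shape[0],0:z.shape[1]]
    c=np.stack([(u-f["cx"])/f["fx"]*z,(v-f["cy"])/f["fy"]*z,z],-1)
    f["P"]=(c-t)@Rm; f["P"][z==0]=np.nan; f["R"]=Rm; f["t"]=t
    return f
def proj(f,p):
    c=f["R"]@np.array(p)+f["t"]; return c[0]/c[2]*f["fx"]+f["cx"],c[1]/c[2]*f["fy"]+f["cy"]
def pose():
    s=state(); q=s["tool_rot"]; return np.array(s["tool_pos"]),R.from_quat([q[1],q[2],q[3],q[0]]),s
E
python3 - <<'E'
from h import *
p,r,s=pose(); print(p,r.as_matrix().round(3),s["time"],s["joint_pos"])
for n in("scene","top"):
    f=frame(n); cv2.imwrite(f"pics/{n}0.png",f["pixels"]); np.save(f"{n}0.npy",f["P"]); print(n,-f["R"].T@f["t"])
E
```

```text
pics
[0.18906814 0.59503742 0.22212709] [[-0.953  0.303 -0.001]
 [ 0.303  0.953 -0.002]
 [ 0.    -0.002 -1.   ]] 0.0 [ 1.14403007e+00  5.33850432e-02  1.61432491e+00 -2.45657497e-05
  1.47597642e+00 -1.18985231e-01]
scene [ 1.22477944 -0.14779889  1.31748059]
top [ 0.33500917 -0.03280298  1.59606171]
```

View pics/top0.png

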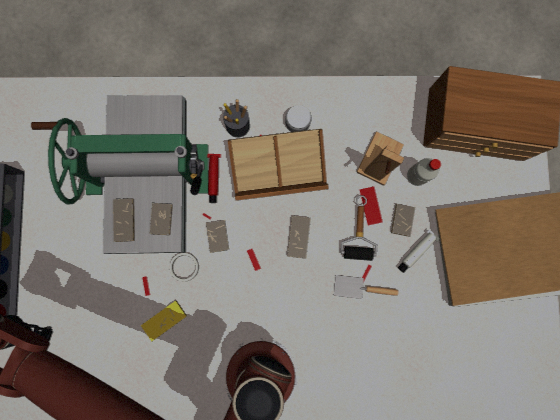

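View pics/scene0.png

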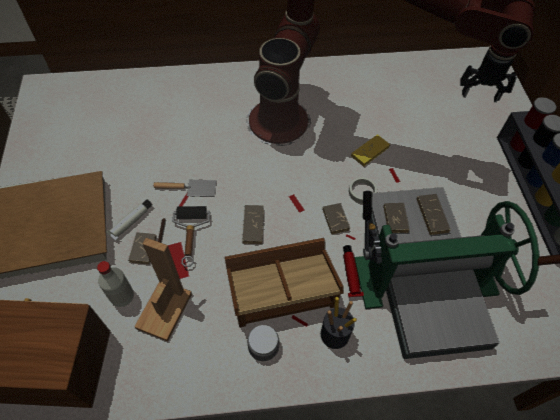

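Top view: candidates for blocks are grey-brown ones at (123,219) long and (161,218) short on the bed, (217,235) short, (298,237) long and (403,219) short on the table; the yellow piece (163,320) is the look-alike and is left out. The red tube is at (213,178), beside the lever (195,165). The brayer is at (360,230), with its loop towards the stand at (380,160), and the rack is at (278,163).

```bash
cat > meas.py <<'E'
from h import *
def rect(P,uv,zlo,zhi,rad=0.09):
    c=P[uv[1],uv[0]]; m=(np.linalg.norm(P[...,:2]-c[:2],axis=-1)<rad)&(P[...,2]>zlo)&(P[...,2]<zhi)
    n,l=cv2.connectedComponents(m.astype(np.uint8)); k=l[uv[1],uv[0]]
    if k==0: return None
    q=P[l==k]; (a,b),(w,h),ang=cv2.minAreaRect((q[:,:2]*1000).astype(np.float32))
    if w<h: w,h,ang=h,w,ang+90
    return round(a),round(b),round(w),round(h),round((ang+90)%180-90,1),round(float(np.median(q[:,2]))*1000,1)
E
python3 - <<'E'
from meas import *
P=np.load("top0.npy")
for uv in[(217,235),(298,237),(403,219)]: print(uv,rect(P,uv,.009,.025))
for uv in[(123,219),(161,218)]: print(uv,rect(P,uv,.07,.09))
for nm,uv in dict(bedNW=(110,100),bedmid=(145,240),bedFL=(107,250),bedFR=(182,250),bedBR=(183,98),bedBL=(108,98),loop=(360,199),roller=(358,253),handle=(360,222),pegish=(362,165),boardtop=(382,160),boardtop2=(375,150),shelfL=(255,165),shelfR=(300,160),rib=(278,163),rail=(280,193),railL=(235,196),railR=(325,188),levtip=(195,185),lev=(194,165),lev3=(195,155),rtube=(213,178),rtt=(213,155),rtb=(213,200),redcard=(371,200)).items(): print(nm,uv,P[uv[1],uv[0]].round(3))
im=cv2.imread("pics/top0.png"); im2=cv2.imread("pics/scene0.png")
a=cv2.resize(im[90:270,150:420],None,fx=2,fy=2,interpolation=3); b=cv2.resize(im2[170:320,330:465],None,fx=2.4,fy=2.4,interpolation=3); c=cv2.resize(im2[170:350,110:220],None,fx=2,fy=2,interpolation=3)
o=np.zeros((600,800,3),np.uint8); o[:360,:540]=a; o[:c.shape[0],550:550+c.shape[1]]=c
o[362:600,:324]=cv2.resize(im2[180:300,330:465],(324,238),interpolation=3)
o[365:600,330:690]=cv2.resize(im2[230:330,210:363],(360,235),interpolation=3)
cv2.imwrite("pics/crop0.png",o)
E
```

```text
(217, 235) (434, 135, 95, 60, 7.7, 18.0)
(298, 237) (430, -124, 130, 60, -7.4, 17.9)
(403, 219) (480, -458, 97, 63, -10.6, 17.9)
(123, 219) (482, 415, 131, 64, 2.6, 78.4)
(161, 218) (485, 302, 95, 62, -2.6, 78.3)
bedNW (110, 100) [0.867 0.474 0.058]
bedmid (145, 240) [0.42  0.35  0.065]
bedFL (107, 250) [0.39  0.468 0.056]
bedFR (182, 250) [0.389 0.238 0.055]
bedBR (183, 98) [0.876 0.244 0.045]
bedBL (108, 98) [0.872 0.479 0.06 ]
loop (360, 199) [ 0.551 -0.326 -0.004]
roller (358, 253) [ 0.375 -0.307  0.041]
handle (360, 222) [ 0.473 -0.317  0.033]
pegish (362, 165) [ 0.658 -0.331  0.021]
boardtop (382, 160) [ 0.628 -0.347  0.237]
boardtop2 (375, 150) [ 0.707 -0.374  0.024]
shelfL (255, 165) [0.649 0.012 0.077]
shelfR (300, 160) [ 0.664 -0.128  0.075]
rib (278, 163) [ 0.652 -0.059  0.091]
rail (280, 193) [ 0.559 -0.064  0.086]
railL (235, 196) [0.55  0.073 0.091]
railR (325, 188) [ 0.574 -0.203  0.085]
levtip (195, 185) [0.552 0.166 0.287]
lev (194, 165) [0.623 0.181 0.21 ]
lev3 (195, 155) [0.651 0.178 0.213]
rtube (213, 178) [0.617 0.147 0.032]
rtt (213, 155) [0.692 0.148 0.031]
rtb (213, 200) [0.547 0.148 0.025]
redcard (371, 200) [ 0.547 -0.362 -0.003]
```

View pics/crop0.png

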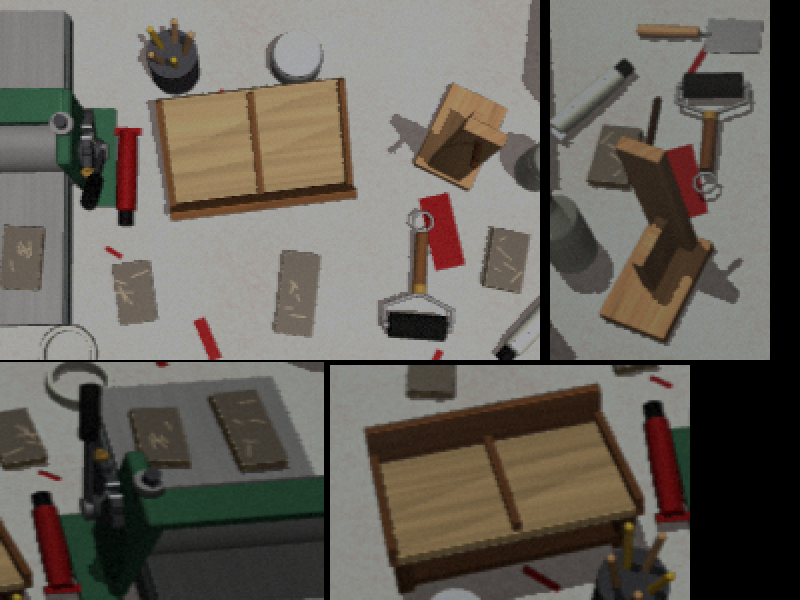

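The crop shows the lever handle leaning toward the robot at crop (90,190), the rack empty, and the stand's board and foot with the peg on the robot side. Block identity is clear, so I'll measure the fixtures next.

```bash
python3 - <<'E'
from meas import *
T=np.load("top0.npy").reshape(-1,3); S=np.load("scene0.npy").reshape(-1,3)
ok=lambda A,x0,x1,y0,y1,z0,z1:A[(A[:,0]>x0)&(A[:,0]<x1)&(A[:,1]>y0)&(A[:,1]<y1)&(A[:,2]>z0)&(A[:,2]<z1)]
def mr(q):
    r=cv2.minAreaRect((q[:,:2]*1000).astype(np.float32)); return len(q),np.round(r[0]),np.round(r[1]),round(r[2],1)
for n,A in(("T",T),("S",S)):
    print(n,"bed",mr(ok(A,.3,1,.2,.6,.052,.066)))
    print("cheektop",mr(ok(A,.5,.85,.1,.6,.228,.243)))
    print("boardtop",mr(ok(A,.5,.85,-.5,-.25,.277,.292)))
    print("foot",mr(ok(A,.55,.85,-.5,-.25,.015,.026)))
    for z in np.arange(.2,.34,.02):
        q=ok(A,.4,.68,-.55,-.25,z,z+.02)
        if len(q): print(" peg z",round(z,2),len(q),q.mean(0).round(3),q.min(0).round(3),q.max(0).round(3))
    q=ok(A,.58,.70,-.17,.05,.055,.15)
    for _ in range(4):
        c=q.mean(0); nrm=np.linalg.svd(q-c)[2][2]; d=(q-c)@nrm; q=q[abs(d)<max(.003,.0)] if _ else q[abs(d)<.01]
    nrm*=np.sign(nrm[2]); print("shelf",len(q),c.round(3),nrm.round(3),"tilt",np.degrees(np.arccos(nrm[2])).round(1),"yaw",np.degrees(np.arctan2(-nrm[1],-nrm[0])).round(1))
    q=ok(A,.5,.62,-.25,.1,.08,.1);print("rail",mr(q))
    q=ok(A,.45,.75,.12,.2,.24,.34)
    for z in np.arange(.22,.34,.015):
        k=q[(q[:,2]>=z)&(q[:,2]<z+.015)]
        if len(k):print(" lever z",round(z,3),len(k),k.mean(0).round(3),k.min(0)[:2].round(3),k.max(0)[:2].round(3))
q=ok(T,.33,.42,-.38,-.22,.03,.045);print("roller",mr(q))
q=ok(T,.41,.54,-.38,-.25,.025,.036);print("handle",mr(q))
E
```

```text
T bed (7063, array([633., 387.]), array([501., 350.]), 0.4)
cheektop (2354, array([659., 378.]), array([186., 437.]), 2.3)
boardtop (181, array([ 629., -365.]), array([48., 56.]), 9.9)
foot (678, array([ 664., -382.]), array([204., 193.]), 12.6)
 peg z 0.2 37 [ 0.624 -0.357  0.21 ] [ 0.608 -0.387  0.2  ] [ 0.646 -0.335  0.22 ]
 peg z 0.22 37 [ 0.625 -0.356  0.23 ] [ 0.609 -0.387  0.22 ] [ 0.647 -0.335  0.239]
 peg z 0.24 44 [ 0.623 -0.358  0.25 ] [ 0.609 -0.386  0.24 ] [ 0.647 -0.335  0.26 ]
 peg z 0.26 69 [ 0.623 -0.358  0.271] [ 0.609 -0.394  0.261] [ 0.649 -0.335  0.28 ]
 peg z 0.28 174 [ 0.626 -0.364  0.285] [ 0.593 -0.394  0.28 ] [ 0.649 -0.336  0.3  ]
 peg z 0.3 20 [ 0.584 -0.342  0.31 ] [ 0.577 -0.35   0.3  ] [ 0.594 -0.336  0.319]
shelf 1278 [ 0.654 -0.054  0.077] [-0.401 -0.049  0.915] tilt 23.8 yaw 7.0
rail (449, array([594., -66.]), array([ 80., 290.]), 5.9)
 lever z 0.235 17 [0.599 0.173 0.245] [0.565 0.155] [0.657 0.199]
 lever z 0.25 33 [0.586 0.171 0.257] [0.56  0.156] [0.662 0.2  ]
 lever z 0.265 25 [0.56  0.164 0.273] [0.548 0.155] [0.569 0.175]
 lever z 0.28 54 [0.5
[... 747 characters left out ...]
  0.28 ] [ 0.652 -0.336  0.3  ]
 peg z 0.3 35 [ 0.586 -0.343  0.31 ] [ 0.578 -0.349  0.301] [ 0.594 -0.337  0.317]
shelf 1393 [ 0.657 -0.054  0.079] [-0.396 -0.042  0.917] tilt 23.5 yaw 6.1
rail (559, array([567., -63.]), array([294.,  79.]), 84.3)
 lever z 0.235 44 [0.593 0.171 0.245] [0.565 0.156] [0.664 0.2  ]
 lever z 0.25 71 [0.579 0.168 0.258] [0.554 0.155] [0.663 0.2  ]
 lever z 0.265 55 [0.56  0.164 0.273] [0.549 0.154] [0.571 0.175]
 lever z 0.28 66 [0.548 0.164 0.288] [0.53  0.154] [0.558 0.176]
 lever z 0.295 30 [0.542 0.165 0.298] [0.535 0.155] [0.553 0.176]
roller (296, array([ 376., -315.]), array([ 45., 106.]), 5.3)
handle (169, array([ 470., -302.]), array([125.,  85.]), 7.1)
```

```bash
cat >> h.py <<'E'
def ori(a,c):
    a=np.array(a,float);a/=np.linalg.norm(a);c=np.array(c,float);c-=a*(c@a);c/=np.linalg.norm(c)
    return R.from_matrix(np.stack([np.cross(c,a),c,a],1))
def delta(p0,r0,p1,r1):
    "best of the two half-turn grasps"
    r2=r1*R.from_rotvec([0,0,np.pi])
    rv=min([(r0.inv()*q).as_rotvec() for q in(r1,r2)],key=np.linalg.norm)
    return (r0.inv().apply(np.array(p1)-p0)*100).round(2),rv.round(3),r0*R.from_rotvec(rv)
def plan(wps):
    "successive waypoints (pos,ori), each printed relative to the one before"
    p,r,s=pose(); print("t",round(s["time"],1),"p",p.round(4),"w",round(s["gripper_width"],3),"gf",round(float(s["grasp_force"]),1),"j",np.round(s["joint_pos"],2),"F",np.round(s["contact_force"],1))
    for q,o in wps:
        t,rv,r1=delta(p,r,q,o if o is not None else r); print("  T",t.tolist(),"R",rv.tolist()); p,r=np.array(q),r1
DOWN=[0,0,-1]
def yawc(deg): return [-np.sin(np.radians(deg)),np.cos(np.radians(deg)),0]  # closing axis for a block of that yaw
E
python3 - <<'E'
from h import *
o=ori(DOWN,[1,0,0])
plan([([.3,.45,.42],o),([.542,.165,.42],o),([.542,.165,.275],o),([.672,.165,.275],o)])
E
```

```text
t 0.1 p [0.1891 0.5951 0.2223] w 0.998 gf 0.0 j [ 1.14  0.05  1.61 -0.    1.48 -0.12] F [-0.1  0.4 -1. ]
  T [-14.96, -10.51, -19.76] R [-0.002, 0.001, 1.263]
  T [-28.5, 24.2, 0.0] R [0.0, 0.0, 0.0]
  T [0.0, 0.0, 14.5] R [0.0, 0.0, -0.0]
  T [-0.0, 13.0, 0.0] R [0.0, 0.0, 0.0]
```

send_rows:
  steps:
    - {"translation":[-15,-10.5,-19.8],"delta_rot":[0,0,1.15],"jaw":7}
    - {"translation":[-15,-10.5,-19.8],"delta_rot":[0,0,1.15],"jaw":7}
    - {"translation":[-15,-10.5,-19.8],"delta_rot":[0,0,1.15],"jaw":7}
    - {"translation":[-15,-10.5,-19.8],"delta_rot":[0,0,1.15],"jaw":7}
    - {"translation":[-15,-10.5,-19.8],"delta_rot":[0,0,1.15],"jaw":7}
    - {"translation":[-15,-10.5,-19.8],"delta_rot":[0,0,1.15],"jaw":7}
    - {"translation":[-15,-10.5,-19.8],"delta_rot":[0,0,1.15],"jaw":7}
    - {"translation":[-15,-10.5,-19.8],"delta_rot":[0,0,1.15],"jaw":7}

```text
time: 0.9
tool_pos: [0.3011, 0.4496, 0.4221]
tool_rot: [-0.0, 0.668, 0.744, 0.001]
contact_force: [0.6, 0.5, -1.2]
gripper_width: 0.822
grasp_force: 0.0
```

```bash
python3 - <<'E'
from h import *
o=ori(DOWN,[1,0,0])
plan([([.542,.165,.42],o),([.542,.165,.275],o),([.672,.165,.275],o)])
E
```

```text
t 0.9 p [0.3011 0.4496 0.4221] w 0.822 gf 0.0 j [ 0.84 -0.19  1.52  0.    1.81  0.74] F [ 0.6  0.5 -1.2]
  T [-30.87, 20.93, 0.2] R [0.001, -0.001, 0.107]
  T [0.0, 0.0, 14.5] R [-0.0, 0.0, 0.0]
  T [0.0, 13.0, -0.0] R [-0.0, 0.0, 0.0]
```

send_rows:
  steps:
    - {"translation":[-30.9,20.9,0.2],"delta_rot":[0,0,0.107],"jaw":7}
    - {"translation":[-30.9,20.9,0.2],"delta_rot":[0,0,0.107],"jaw":7}
    - {"translation":[-30.9,20.9,0.2],"delta_rot":[0,0,0.107],"jaw":7}
    - {"translation":[-30.9,20.9,0.2],"delta_rot":[0,0,0.107],"jaw":7}
    - {"translation":[-30.9,20.9,0.2],"delta_rot":[0,0,0.107],"jaw":7}
    - {"translation":[-30.9,20.9,0.2],"delta_rot":[0,0,0.107],"jaw":7}
    - {"translation":[-30.9,20.9,0.2],"delta_rot":[0,0,0.107],"jaw":7}
    - {"translation":[-30.9,20.9,0.2],"delta_rot":[0,0,0.107],"jaw":7}

```text
time: 1.7
tool_pos: [0.5447, 0.1633, 0.418]
tool_rot: [-0.0, 0.706, 0.708, -0.001]
contact_force: [-0.5, -0.9, 0.4]
gripper_width: 0.819
grasp_force: 0.0
```

```bash
python3 - <<'E'
from h import *
plan([])
f=frame("wrist"); cv2.imwrite("pics/w1.png",f["pixels"]); P=f["P"].reshape(-1,3)
print(-f["R"].T@f["t"], f["R"][2])
for z in np.arange(.2,.31,.015):
    k=P[(P[:,2]>=z)&(P[:,2]<z+.015)&(P[:,1]>.145)&(P[:,1]<.185)&(P[:,0]<.66)]
    if len(k)>5: print(round(z,3),len(k),np.median(k,0).round(3),k.min(0).round(3),k.max(0).round(3))
E
```

```text
t 1.7 p [0.5447 0.1633 0.418 ] w 0.819 gf 0.0 j [ 0.16 -0.12  1.46 -0.    1.8   0.16] F [-0.5 -0.9  0.4]
[0.54443541 0.22894264 0.57078828] [-4.90229004e-04 -2.59145723e-01 -9.65838110e-01]
0.2 181 [0.619 0.18  0.212] [0.582 0.165 0.2  ] [0.653 0.185 0.215]
0.215 441 [0.606 0.18  0.221] [0.582 0.165 0.215] [0.66  0.185 0.23 ]
0.23 58 [0.585 0.171 0.24 ] [0.572 0.158 0.23 ] [0.592 0.18  0.245]
0.245 180 [0.577 0.171 0.253] [0.562 0.157 0.245] [0.584 0.18  0.26 ]
0.26 215 [0.566 0.172 0.267] [0.549 0.157 0.26 ] [0.574 0.179 0.275]
0.275 249 [0.556 0.172 0.283] [0.528 0.157 0.275] [0.564 0.179 0.29 ]
0.29 546 [0.54  0.169 0.296] [0.527 0.156 0.29 ] [0.554 0.179 0.303]
```

View pics/w1.png

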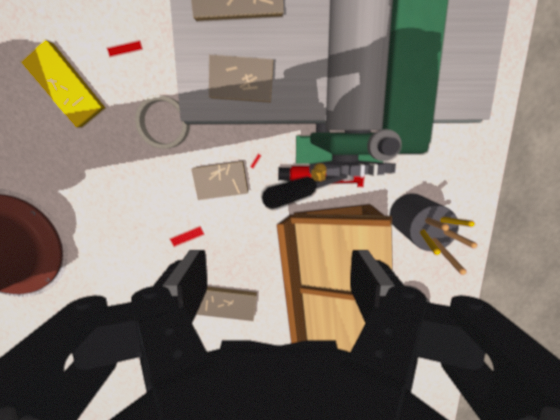

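The wrist view shows the black handle at (290,190), right between the open fingers. I'll descend and push.

send_rows:
  steps:
    - {"translation":[0.4,0,4],"delta_rot":[0,0,0],"jaw":7}
    - {"translation":[0.4,0,8],"delta_rot":[0,0,0],"jaw":7}
    - {"translation":[0.4,0,12],"delta_rot":[0,0,0],"jaw":7}
    - {"translation":[0.4,0,14.3],"delta_rot":[0,0,0],"jaw":7}
    - {"translation":[0.4,0,14.3],"delta_rot":[0,0,0],"jaw":7}
    - {"translation":[0.4,1,14.3],"delta_rot":[0,0,0],"jaw":7}
    - {"translation":[0.4,2,14.3],"delta_rot":[0,0,0],"jaw":7}
    - {"translation":[0.4,3,14.3],"delta_rot":[0,0,0],"jaw":7}

```text
time: 2.55
tool_pos: [0.5734, 0.1711, 0.2794]
tool_rot: [-0.001, 0.705, 0.709, -0.0]
contact_force: [-19.6, -0.4, 17.2]
gripper_width: 0.823
grasp_force: 13.0
```

send_rows:
  steps:
    - {"translation":[0,1.4,0],"delta_rot":[0,0,0],"jaw":7}
    - {"translation":[0,2.8,0],"delta_rot":[0,0,0],"jaw":7}
    - {"translation":[0,4.2,0],"delta_rot":[0,0,0],"jaw":7}
    - {"translation":[0,5.6,0],"delta_rot":[0,0,0],"jaw":7}
    - {"translation":[0,7,0],"delta_rot":[0,0,0],"jaw":7}
    - {"translation":[0,8.4,0],"delta_rot":[0,0,0],"jaw":7}
    - {"translation":[0,9.5,0],"delta_rot":[0,0,0],"jaw":7}
    - {"translation":[0,9.5,0],"delta_rot":[0,0,0],"jaw":7}

```text
time: 3.35
tool_pos: [0.6804, 0.172, 0.3103]
tool_rot: [0.015, 0.705, 0.709, 0.02]
contact_force: [2.9, -1.9, 66.3]
gripper_width: 0.821
grasp_force: 33.4
```

```bash
python3 - <<'E'
from h import *
plan([])
for n in("wrist","scene"):
    f=frame(n); P=f["P"].reshape(-1,3)
    for z in np.arange(.2,.34,.015):
        k=P[(P[:,2]>=z)&(P[:,2]<z+.015)&(P[:,1]>.145)&(P[:,1]<.185)&(P[:,0]<.7)&(P[:,0]>.55)]
        if len(k)>5: print(n,round(z,3),len(k),np.median(k,0).round(3),k.min(0).round(3),k.max(0).round(3))
E
```

```text
t 3.4 p [0.6804 0.172  0.3103] w 0.821 gf 33.4 j [ 0.14  0.16  1.35 -0.    1.58  0.14] F [ 2.9 -1.9 66.3]
wrist 0.2 572 [0.644 0.181 0.207] [0.582 0.17  0.2  ] [0.685 0.185 0.215]
wrist 0.215 374 [0.629 0.181 0.218] [0.601 0.167 0.215] [0.668 0.185 0.23 ]
wrist 0.23 287 [0.64 0.18 0.24] [0.631 0.168 0.23 ] [0.648 0.185 0.242]
wrist 0.245 49 [0.643 0.178 0.258] [0.631 0.169 0.255] [0.651 0.18  0.26 ]
wrist 0.26 223 [0.644 0.178 0.268] [0.63  0.168 0.26 ] [0.652 0.18  0.275]
wrist 0.275 270 [0.644 0.178 0.283] [0.63  0.168 0.275] [0.653 0.18  0.29 ]
wrist 0.29 343 [0.645 0.178 0.298] [0.632 0.168 0.29 ] [0.654 0.18  0.305]
wrist 0.305 422 [0.646 0.178 0.313] [0.632 0.168 0.305] [0.655 0.18  0.32 ]
wrist 0.32 1085 [0.647 0.171 0.327] [0.632 0.157 0.32 ] [0.655 0.183 0.335]
wrist 0.335 832 [0.643 0.179 0.343] [0.63  0.161 0.335] [0.644 0.184 0.35 ]
scene 0.2 72 [0.646 0.177 0.207] [0.585 0.163 0.2  ] [0.684 0.185 0.215]
scene 0.215 40 [0.645 0.177 0.221] [0.63  0.163 0.215] [0.667 0.185 0.23 ]
scene 0.23 23 [0.643 0.173 0.237] [0.636 0.162 0.233] [0.647 0.185 0.244]
scene 0.245 11 [0.647 0.164 0.254] [0.634 0.156 0.248] [0.65  0.172 0.258]
scene 0.26 32 [0.647 0.161 0.267] [0.637 0.155 0.26 ] [0.652 0.176 0.275]
scene 0.275 28 [0.649 0.162 0.283] [0.635 0.155 0.276] [0.653 0.175 0.289]
scene 0.29 34 [0.65  0.161 0.296] [0.634 0.156 0.291] [0.653 0.178 0.305]
scene 0.305 31 [0.651 0.161 0.313] [0.637 0.155 0.305] [0.654 0.174 0.32 ]
scene 0.32 67 [0.644 0.165 0.325] [0.634 0.156 0.32 ] [0.654 0.179 0.334]
scene 0.335 24 [0.642 0.167 0.343] [0.637 0.16  0.336] [0.645 0.174 0.349]
```

send_rows:
  steps:
    - {"translation":[0,0,-4],"delta_rot":[0,0,0],"jaw":7}
    - {"translation":[0,0,-7],"delta_rot":[0,0,0],"jaw":7}
    - {"translation":[0,0,-10],"delta_rot":[0,0,0],"jaw":7}
    - {"translation":[0,0,-13],"delta_rot":[0,0,0],"jaw":7}
    - {"translation":[0,0,-13],"delta_rot":[0,0,0],"jaw":7}
    - {"translation":[0,0,-13],"delta_rot":[0,0,0],"jaw":7}
    - {"translation":[0,0,-13],"delta_rot":[0,0,0],"jaw":7}
    - {"translation":[0,0,-13],"delta_rot":[0,0,0],"jaw":7}

```text
time: 4.25
tool_pos: [0.6678, 0.1713, 0.4042]
tool_rot: [-0.001, 0.705, 0.709, -0.001]
contact_force: [0.4, 0.5, 0.1]
gripper_width: 0.824
grasp_force: 0.0
```

```bash
python3 - <<'E'
from h import *
plan([])
for n in("wrist","scene"):
    f=frame(n); P=f["P"].reshape(-1,3)
    for z in np.arange(.2,.34,.015):
        k=P[(P[:,2]>=z)&(P[:,2]<z+.015)&(P[:,1]>.15)&(P[:,1]<.182)&(P[:,0]<.75)&(P[:,0]>.52)]
        if len(k)>5: print(n,round(z,3),len(k),np.median(k,0).round(3),k.min(0).round(3),k.max(0).round(3))
    if n=="wrist": cv2.imwrite("pics/w2.png",f["pixels"])
E
```

```text
t 4.2 p [0.6678 0.1713 0.4042] w 0.824 gf 0.0 j [0.14 0.16 1.2  0.   1.78 0.14] F [0.4 0.5 0.1]
wrist 0.2 196 [0.643 0.18  0.208] [0.583 0.167 0.2  ] [0.686 0.182 0.215]
wrist 0.215 120 [0.644 0.179 0.218] [0.602 0.17  0.215] [0.667 0.182 0.23 ]
wrist 0.23 74 [0.637 0.179 0.239] [0.629 0.17  0.232] [0.645 0.182 0.241]
wrist 0.245 19 [0.643 0.178 0.258] [0.631 0.169 0.256] [0.648 0.18  0.26 ]
wrist 0.26 73 [0.64  0.178 0.268] [0.626 0.168 0.26 ] [0.648 0.18  0.275]
wrist 0.275 78 [0.641 0.178 0.282] [0.627 0.169 0.275] [0.649 0.18  0.289]
wrist 0.29 103 [0.64  0.178 0.297] [0.626 0.168 0.29 ] [0.649 0.18  0.305]
wrist 0.305 117 [0.641 0.178 0.313] [0.627 0.168 0.305] [0.649 0.18  0.32 ]
wrist 0.32 662 [0.638 0.169 0.327] [0.626 0.157 0.32 ] [0.649 0.18  0.329]
scene 0.2 51 [0.645 0.176 0.208] [0.585 0.162 0.2  ] [0.682 0.181 0.215]
scene 0.215 34 [0.642 0.172 0.22 ] [0.625 0.163 0.216] [0.665 0.181 0.229]
scene 0.23 25 [0.641 0.17  0.235] [0.634 0.163 0.23 ] [0.644 0.182 0.243]
scene 0.245 17 [0.644 0.164 0.256] [0.636 0.155 0.245] [0.647 0.175 0.26 ]
scene 0.26 32 [0.644 0.163 0.268] [0.633 0.155 0.26 ] [0.648 0.178 0.275]
scene 0.275 34 [0.643 0.161 0.284] [0.628 0.155 0.276] [0.648 0.177 0.289]
scene 0.29 30 [0.645 0.161 0.299] [0.63  0.156 0.29 ] [0.648 0.176 0.304]
scene 0.305 37 [0.644 0.162 0.312] [0.632 0.155 0.306] [0.648 0.178 0.32 ]
scene 0.32 68 [0.638 0.167 0.324] [0.626 0.157 0.32 ] [0.648 0.179 0.328]
```

View pics/w2.png

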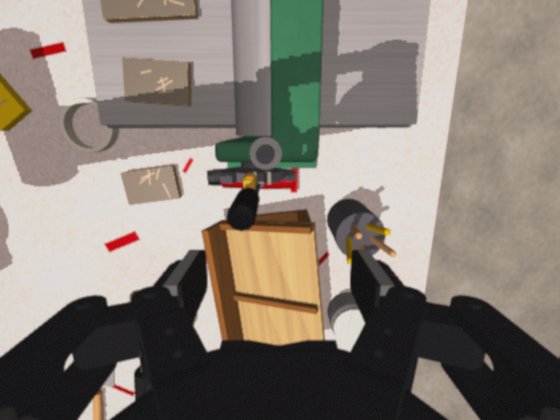

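The handle at (243,205) is now about upright. With the jaw wide open, the finger rode up on the handle. I'll push with closed fingers, tips higher, from the near side.

send_rows:
  steps:
    - {"translation":[-0.3,-4.5,0],"delta_rot":[0,0,0],"jaw":0}
    - {"translation":[-0.3,-9.3,0],"delta_rot":[0,0,0],"jaw":0}
    - {"translation":[-0.3,-9.3,0],"delta_rot":[0,0,0],"jaw":0}
    - {"translation":[-0.3,-9.3,0],"delta_rot":[0,0,0],"jaw":0}
    - {"translation":[-0.3,-9.3,0],"delta_rot":[0,0,0],"jaw":0}
    - {"translation":[-0.3,-9.3,3],"delta_rot":[0,0,0],"jaw":0}
    - {"translation":[-0.3,-9.3,6],"delta_rot":[0,0,0],"jaw":0}
    - {"translation":[-0.3,-9.3,9.5],"delta_rot":[0,0,0],"jaw":0}

```text
time: 5.15
tool_pos: [0.5768, 0.1678, 0.3114]
tool_rot: [0.001, 0.705, 0.709, 0.001]
contact_force: [-0.2, 0.1, -0.1]
gripper_width: 0.004
grasp_force: 0.0
```

send_rows:
  steps:
    - {"translation":[0,0.5,0],"delta_rot":[0,0,0],"jaw":0}
    - {"translation":[0,1.3,0],"delta_rot":[0,0,0],"jaw":0}
    - {"translation":[0,2.1,0],"delta_rot":[0,0,0],"jaw":0}
    - {"translation":[0,2.9,0],"delta_rot":[0,0,0],"jaw":0}
    - {"translation":[0,3.7,0],"delta_rot":[0,0,0],"jaw":0}
    - {"translation":[0,4.5,0],"delta_rot":[0,0,0],"jaw":0}
    - {"translation":[0,5.2,0],"delta_rot":[0,0,0],"jaw":0}
    - {"translation":[0,5.2,0],"delta_rot":[0,0,0],"jaw":0}

```text
time: 5.95
tool_pos: [0.628, 0.1681, 0.3115]
tool_rot: [0.0, 0.705, 0.709, 0.0]
contact_force: [-0.2, 0.0, -0.2]
gripper_width: -0.002
grasp_force: 0.0
```

```bash
cat > lev.py <<'E'
from h import *
plan([])
f=frame("scene"); P=f["P"].reshape(-1,3)
for z in np.arange(.23,.34,.015):
    k=P[(P[:,2]>=z)&(P[:,2]<z+.015)&(P[:,1]>.15)&(P[:,1]<.182)&(P[:,0]<.75)&(P[:,0]>.52)]
    if len(k)>5: print(round(z,3),len(k),np.median(k,0).round(3),k.min(0).round(3),k.max(0).round(3))
E
python3 lev.py
```

```text
t 6.0 p [0.628  0.1681 0.3115] w -0.002 gf 0.0 j [ 0.15  0.07  1.45 -0.    1.62  0.14] F [-0.2  0.  -0.2]
0.23 21 [0.647 0.17  0.234] [0.637 0.163 0.23 ] [0.649 0.181 0.242]
0.245 15 [0.652 0.165 0.257] [0.646 0.157 0.247] [0.655 0.176 0.26 ]
0.26 27 [0.652 0.161 0.268] [0.641 0.155 0.26 ] [0.656 0.176 0.274]
0.275 33 [0.653 0.161 0.283] [0.638 0.155 0.276] [0.658 0.177 0.289]
0.29 30 [0.655 0.161 0.302] [0.641 0.155 0.292] [0.658 0.176 0.304]
0.305 30 [0.654 0.161 0.313] [0.644 0.155 0.306] [0.66  0.178 0.32 ]
0.32 88 [0.647 0.166 0.324] [0.621 0.156 0.32 ] [0.661 0.178 0.334]
0.335 23 [0.633 0.16  0.34 ] [0.62  0.157 0.335] [0.641 0.165 0.349]
```

send_rows:
  steps:
    - {"translation":[0,0.5,0],"delta_rot":[0,0,0],"jaw":0}
    - {"translation":[0,1.0,0],"delta_rot":[0,0,0],"jaw":0}
    - {"translation":[0,1.5,0],"delta_rot":[0,0,0],"jaw":0}
    - {"translation":[0,1.9,0],"delta_rot":[0,0,0],"jaw":0}
    - {"translation":[0,1.9,0],"delta_rot":[0,0,0],"jaw":0}
    - {"translation":[0,1.9,0],"delta_rot":[0,0,0],"jaw":0}
    - {"translation":[0,0.5,0],"delta_rot":[0,0,0],"jaw":0}
    - {"translation":[0,-2,0],"delta_rot":[0,0,0],"jaw":0}

```text
time: 6.8
tool_pos: [0.6072, 0.1678, 0.311]
tool_rot: [0.0, 0.705, 0.709, -0.0]
contact_force: [-0.5, -0.5, 0.4]
gripper_width: 0.003
grasp_force: 0.0
```

send_rows:
  steps:
    - {"translation":[0,-4,0],"delta_rot":[0,0,0],"jaw":0}
    - {"translation":[0,-4,-5],"delta_rot":[0,0,0],"jaw":0}
    - {"translation":[0,-4,-10],"delta_rot":[0,0,0],"jaw":0}
    - {"translation":[0,-4,-10],"delta_rot":[0,0,0],"jaw":0}
    - {"translation":[0,-4,-10],"delta_rot":[0,0,0],"jaw":8.5}
    - {"translation":[0,-4,-10],"delta_rot":[0,0,0],"jaw":8.5}
    - {"translation":[0,-4,-10],"delta_rot":[0,0,0],"jaw":8.5}
    - {"translation":[0,-4,-10],"delta_rot":[0,0,0],"jaw":8.5}

```text
time: 7.6
tool_pos: [0.5668, 0.1677, 0.4099]
tool_rot: [-0.001, 0.705, 0.709, -0.001]
contact_force: [0.2, 0.9, 0.5]
gripper_width: 0.681
grasp_force: 0.0
```

```bash
python3 lev.py; python3 - <<'E'
from h import *
f=frame("wrist"); P=f["P"].reshape(-1,3)
for z in np.arange(.2,.34,.015):
    k=P[(P[:,2]>=z)&(P[:,2]<z+.015)&(P[:,1]>.15)&(P[:,1]<.182)&(P[:,0]<.75)&(P[:,0]>.52)]
    if len(k)>5: print(round(z,3),len(k),np.median(k,0).round(3),k.min(0).round(3),k.max(0).round(3))
g=frame("scene")["pixels"]
o=np.hstack([f["pixels"][:,:,:],cv2.resize(g[150:330,320:440],(240,360))[:,:,:] if 0 else np.vstack([cv2.resize(g[150:330,320:440],(240,360),interpolation=3),np.zeros((60,240,3),np.uint8)])])
cv2.imwrite("pics/w3.png",o)
E
```

```text
t 7.6 p [0.5668 0.1677 0.4099] w 0.681 gf 0.0 j [ 0.16 -0.07  1.43 -0.    1.78  0.16] F [0.2 0.9 0.5]
0.23 7 [0.658 0.166 0.233] [0.654 0.163 0.232] [0.658 0.182 0.237]
0.245 15 [0.663 0.163 0.254] [0.653 0.156 0.247] [0.667 0.174 0.259]
0.26 26 [0.665 0.159 0.268] [0.652 0.155 0.262] [0.67  0.174 0.274]
0.275 23 [0.668 0.159 0.285] [0.656 0.155 0.276] [0.673 0.173 0.29 ]
0.29 22 [0.672 0.16  0.297] [0.656 0.156 0.291] [0.676 0.174 0.305]
0.305 46 [0.673 0.165 0.317] [0.658 0.156 0.307] [0.68  0.178 0.32 ]
0.32 45 [0.666 0.166 0.322] [0.659 0.156 0.32 ] [0.677 0.176 0.327]
0.2 194 [0.626 0.179 0.205] [0.583 0.165 0.2  ] [0.685 0.182 0.215]
0.215 186 [0.638 0.179 0.222] [0.603 0.166 0.215] [0.665 0.182 0.23 ]
0.23 144 [0.646 0.175 0.235] [0.641 0.165 0.23 ] [0.657 0.182 0.245]
0.245 66 [0.645 0.172 0.257] [0.643 0.158 0.245] [0.658 0.18  0.26 ]
0.26 176 [0.648 0.172 0.268] [0.644 0.158 0.26 ] [0.665 0.18  0.275]
0.275 203 [0.651 0.173 0.283] [0.647 0.158 0.275] [0.667 0.18  0.29 ]
0.29 242 [0.654 0.173 0.298] [0.65  0.158 0.29 ] [0.669 0.18  0.305]
0.305 278 [0.657 0.174 0.313] [0.653 0.157 0.305] [0.678 0.18  0.32 ]
0.32 592 [0.667 0.169 0.323] [0.656 0.157 0.32 ] [0.679 0.18  0.327]
```

View pics/w3.png

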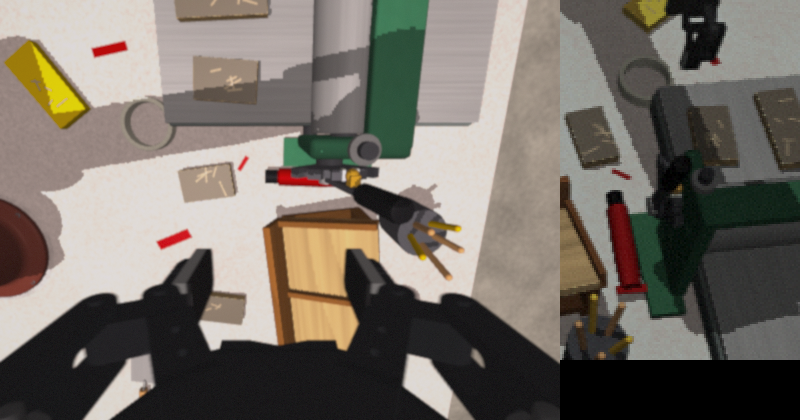

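The lever's slope reads 0.20, so it sits in the off notch. Now the first long block.

```bash
cat > blk.py <<'E'
from meas import *
def look(names=("top",)):
    out=[]
    for n in names:
        f=frame(n); P=f["P"]; im=f["pixels"].astype(int)
        for nm,(z0,z1),(x0,x1,y0,y1) in(("table",(.010,.024),(.3,.57,-.6,.22)),("bed",(.071,.086),(.38,.59,.24,.48))):
            m=(P[...,2]>z0)&(P[...,2]<z1)&(P[...,0]>x0)&(P[...,0]<x1)&(P[...,1]>y0)&(P[...,1]<y1)
            k,l,st,_=cv2.connectedComponentsWithStats(m.astype(np.uint8))
            for i in range(1,k):
                if st[i,4]<150: continue
                q=P[l==i]; (a,b),(w,h),g=cv2.minAreaRect((q[:,:2]*1000).astype(np.float32))
                if w<h: w,h,g=h,w,g+90
                if 80<w<145 and 50<h<75: print(n,nm,"pos",round(a),round(b),"size",round(w),round(h),"yaw",round((g+90)%180-90,1),"rgb",im[l==i].mean(0).round()[::-1])
E
python3 - <<'E'
from blk import *
look(("top","scene"))
T=frame("top"); S=frame("scene")
# rack fit: shelf plane tilt 25, stop-rail & rib
for n,f in(("T",T),("S",S)):
    P=f["P"].reshape(-1,3)
    yaw=np.radians(5.8); ex=np.array([np.cos(yaw),np.sin(yaw),0]); ey=np.array([-np.sin(yaw),np.cos(yaw),0]); t=np.radians(25)
    X=ex*np.cos(t)+[0,0,np.sin(t)]; Z=-ex*np.sin(t)+np.array([0,0,np.cos(t)])
    L=(P-np.array([.585,-.066,.045]))@np.stack([X,ey,Z],1)
    L=L[(abs(L[:,0])<.2)&(abs(L[:,1])<.16)&(L[:,2]>-.02)&(L[:,2]<.07)]
    q=L[(L[:,0]>.03)&(L[:,0]<.15)&(abs(abs(L[:,1])-.07)<.045)]; print(n,"shelf z med",np.median(q[:,2]).round(4),"fit",np.linalg.lstsq(np.c_[q[:,:2],np.ones(len(q))],q[:,2],rcond=None)[0].round(4))
    z0=np.median(q[:,2])
    rb=L[(abs(L[:,1])<.03)&(L[:,0]>.04)&(L[:,0]<.15)&(abs(L[:,2]-z0-.012)<.003)]; print("rib y",len(rb),rb[:,1].mean().round(4),np.polyfit(rb[:,0],rb[:,1],1).round(4))
    rl=L[(L[:,2]>z0+.044)&(L[:,2]<z0+.052)&(abs(L[:,1])<.12)&(L[:,0]<.03)]; print("rail top x",len(rl),rl[:,0].min().round(4),rl[:,0].max().round(4),np.polyfit(rl[:,1],rl[:,0],1).round(4))
    rl=L[(L[:,2]>z0+.01)&(L[:,2]<z0+.04)&(abs(L[:,1])<.12)&(L[:,0]<.03)]; print("rail face x",len(rl),np.median(rl[:,0]).round(4) if len(rl) else 0)
plan([([.43,-.124,.3],ori(DOWN,yawc(-7.4))),([.43,-.124,.012],ori(DOWN,yawc(-7.4)))])
E
```

```text
top table pos 481 -460 size 96 62 yaw -11.0 rgb [118. 108.  97.]
top table pos 429 -124 size 130 60 yaw -7.5 rgb [125. 116. 104.]
top table pos 434 135 size 96 60 yaw 8.5 rgb [123. 114. 102.]
top bed pos 482 416 size 130 62 yaw 3.2 rgb [111. 102.  90.]
scene table pos 434 135 size 99 61 yaw 6.9 rgb [81. 75. 64.]
scene table pos 430 -124 size 135 60 yaw -7.3 rgb [87. 81. 71.]
scene table pos 481 -460 size 100 63 yaw -11.6 rgb [90. 83. 72.]
scene bed pos 482 416 size 134 64 yaw 2.3 rgb [74. 68. 58.]
scene bed pos 484 301 size 102 63 yaw -3.1 rgb [63. 58. 49.]
T shelf z med -0.0012 fit [-0.0003  0.0077 -0.0011]
rib y 81 0.0006 [-0.0001  0.0006]
rail top x 499 -0.1999 0.0054 [ 0.1439 -0.076 ]
rail face x 1742 -0.1449
S shelf z med -0.0002 fit [-0.0018  0.0065 -0.    ]
rib y 99 -0.0 [ 0.0146 -0.0014]
rail top x 488 -0.1999 0.0078 [ 0.1606 -0.0587]
rail face x 2152 -0.1321
t 8.0 p [0.567  0.1678 0.4113] w 0.999 gf 0.0 j [ 0.16 -0.07  1.43 -0.    1.78  0.16] F [-0.7 -0.1  0.1]
  T [-29.09, -13.87, 11.13] R [-0.0, -0.0, -1.436]
  T [-0.0, -0.0, 28.8] R [0.0, -0.0, 0.0]
```

send_rows:
  steps:
    - {"translation":[-29.1,-13.9,11.1],"delta_rot":[0,0,-1.15],"jaw":8.5}
    - {"translation":[-29.1,-13.9,11.1],"delta_rot":[0,0,-1.15],"jaw":8.5}
    - {"translation":[-29.1,-13.9,11.1],"delta_rot":[0,0,-1.15],"jaw":8.5}
    - {"translation":[-29.1,-13.9,11.1],"delta_rot":[0,0,-1.15],"jaw":8.5}
    - {"translation":[-29.1,-13.9,11.1],"delta_rot":[0,0,-1.15],"jaw":8.5}
    - {"translation":[-29.1,-13.9,11.1],"delta_rot":[0,0,-1.15],"jaw":8.5}
    - {"translation":[-29.1,-13.9,11.1],"delta_rot":[0,0,-1.15],"jaw":8.5}
    - {"translation":[-29.1,-13.9,11.1],"delta_rot":[0,0,-1.15],"jaw":8.5}

```text
time: 8.75
tool_pos: [0.4279, -0.1261, 0.2989]
tool_rot: [-0.001, 0.22, 0.975, -0.0]
contact_force: [-0.0, -0.3, -0.5]
gripper_width: 0.994
grasp_force: 0.0
```

send_rows:
  steps:
    - {"translation":[0,0,5],"delta_rot":[0,0,-0.14],"jaw":8.5}
    - {"translation":[0,0,9],"delta_rot":[0,0,-0.286],"jaw":8.5}
    - {"translation":[0,0,13],"delta_rot":[0,0,-0.286],"jaw":8.5}
    - {"translation":[0,0,17],"delta_rot":[0,0,-0.286],"jaw":8.5}
    - {"translation":[0,0,20],"delta_rot":[0,0,-0.286],"jaw":8.5}
    - {"translation":[0,0,20],"delta_rot":[0,0,-0.286],"jaw":8.5}
    - {"translation":[0,0,20],"delta_rot":[0,0,-0.286],"jaw":8.5}
    - {"translation":[0,0,20],"delta_rot":[0,0,-0.286],"jaw":8.5}

```text
time: 9.55
tool_pos: [0.4314, -0.1248, 0.103]
tool_rot: [0.002, 0.08, 0.997, -0.001]
contact_force: [0.6, -0.2, 0.6]
gripper_width: 0.997
grasp_force: 0.0
```

```bash
cat > rack.py <<'E'
from h import *
YAW=np.radians(6.2); _e=np.array([np.cos(YAW),np.sin(YAW),0]); EY=np.array([-np.sin(YAW),np.cos(YAW),0]); _t=np.radians(25)
EX=_e*np.cos(_t)+[0,0,np.sin(_t)]; EZ=-_e*np.sin(_t)+np.array([0,0,np.cos(_t)]); O=np.array([.585,-.066,.0445])
RO=ori(-EZ,EY)
def W(x,y,z): return O+np.array([x,y,z])/1000@np.stack([EX,EY,EZ])
E
python3 - <<'E'
from rack import *
from blk import look
f=frame("wrist");P=f["P"].reshape(-1,3)
q=P[(P[:,2]>.013)&(P[:,2]<.022)&(abs(P[:,0]-.43)<.1)&(abs(P[:,1]+.124)<.07)];(a,b),wh,g=cv2.minAreaRect((q[:,:2]*1000).astype(np.float32));print(round(a),round(b),np.round(wh),round(g,1))
o=ori(DOWN,yawc(-7.4))
plan([([.43,-.124,.012],o),([.43,-.124,.25],o),(W(75,70,90),RO),(W(75,70,14),RO)])
E
```

```text
430 -124 [ 60. 130.] 82.7
t 9.6 p [ 0.4315 -0.1249  0.1032] w 0.995 gf 0.0 j [-0.45 -0.28  2.13  0.    1.29 -1.86] F [-0.2 -0.5 -0.2]
  T [0.2, 0.07, 9.12] R [-0.001, 0.005, -0.031]
  T [0.0, 0.0, -23.8] R [0.0, -0.0, 0.0]
  T [-15.89, 15.26, 9.22] R [-0.052, -0.434, -0.234]
  T [0.0, 0.0, 7.6] R [0.0, 0.0, 0.0]
```

send_rows:
  steps:
    - {"translation":[0.2,0,4.5],"delta_rot":[0,0,-0.03],"jaw":8.5}
    - {"translation":[0.2,0,8],"delta_rot":[0,0,-0.03],"jaw":8.5}
    - {"translation":[0.2,0,9.1],"delta_rot":[0,0,-0.03],"jaw":8.5}
    - {"translation":[0.2,0,9.1],"delta_rot":[0,0,-0.03],"jaw":5}
    - {"translation":[0.2,0,9.1],"delta_rot":[0,0,-0.03],"jaw":5}
    - {"translation":[0.2,0,9.1],"delta_rot":[0,0,-0.03],"jaw":5}
    - {"translation":[0.2,0,9.1],"delta_rot":[0,0,-0.03],"jaw":5}
    - {"translation":[0.2,0,9.1],"delta_rot":[0,0,-0.03],"jaw":5}

```text
time: 10.4
tool_pos: [0.4287, -0.1241, 0.0106]
tool_rot: [0.001, 0.065, 0.998, -0.0]
contact_force: [-0.2, -0.8, -0.4]
gripper_width: 0.588
grasp_force: 0.0
```

send_rows:
  steps:
    - {"translation":[0,0,-2],"delta_rot":[0,0,0],"jaw":5}
    - {"translation":[0,0,-5],"delta_rot":[0,0,0],"jaw":5}
    - {"translation":[0,0,-9],"delta_rot":[0,0,0],"jaw":5}
    - {"translation":[0,0,-13],"delta_rot":[0,0,0],"jaw":5}
    - {"translation":[0,0,-17],"delta_rot":[0,0,0],"jaw":5}
    - {"translation":[0,0,-21],"delta_rot":[0,0,0],"jaw":5}
    - {"translation":[0,0,-23.8],"delta_rot":[0,0,0],"jaw":5}
    - {"translation":[0,0,-23.8],"delta_rot":[0,0,0],"jaw":5}

```text
time: 11.2
tool_pos: [0.43, -0.1248, 0.2536]
tool_rot: [0.005, 0.065, 0.998, -0.002]
contact_force: [0.5, -0.9, -0.1]
gripper_width: 0.586
grasp_force: 0.0
```

```bash
python3 - <<'E'
from rack import *
plan([(W(75,70,90),RO),(W(75,70,14),RO)])
E
```

```text
t 11.2 p [ 0.43   -0.1248  0.2536] w 0.586 gf 0.0 j [-0.45 -0.42  1.97 -0.    1.57 -1.89] F [ 0.5 -0.9 -0.1]
  T [-15.76, 15.39, 9.69] R [-0.056, -0.425, -0.234]
  T [0.0, 0.0, 7.6] R [0.0, 0.0, 0.0]
```

```bash
python3 - <<'E'
from blk import *
look(("top",))
f=frame("wrist"); cv2.imwrite("pics/w4.png",f["pixels"])
E
```

```text
top table pos 481 -459 size 95 63 yaw -12.4 rgb [116. 107.  95.]
top table pos 434 135 size 95 61 yaw 7.9 rgb [117. 108.  97.]
top bed pos 482 415 size 130 62 yaw 3.7 rgb [110. 101.  90.]
top bed pos 485 302 size 95 62 yaw -4.1 rgb [115. 105.  94.]
```

View pics/w4.png

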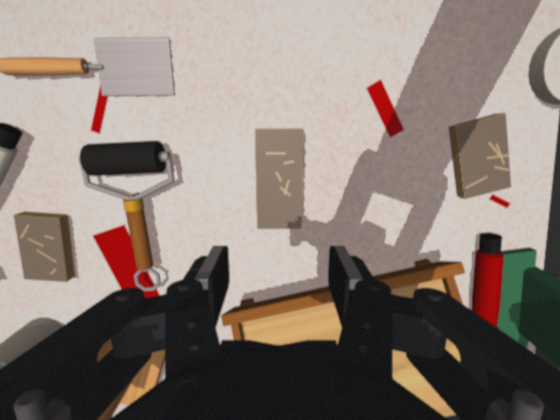

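```bash
python3 - <<'E'
from h import *
f=frame("wrist");P=f["P"].reshape(-1,3)
q=P[(P[:,2]>.013)&(P[:,2]<.022)&(abs(P[:,0]-.43)<.12)&(abs(P[:,1]+.124)<.09)];(a,b),wh,g=cv2.minAreaRect((q[:,:2]*1000).astype(np.float32));print(round(a),round(b),np.round(wh),round(g,1))
p,r,s=pose(); print(p,r.as_matrix().round(3))
# finger points in tool frame
L=r.inv().apply(P-p); m=(abs(L[:,2])<.08)&(abs(L[:,1])<.08)&(abs(L[:,0])<.05); L=L[m]
for y0 in np.arange(-.06,.06,.01):
    k=L[(L[:,1]>=y0)&(L[:,1]<y0+.01)]
    if len(k)>5: print(round(y0,2),len(k),"x",k[:,0].min().round(3),k[:,0].max().round(3),"z max",k[:,2].max().round(4),"zmin",k[:,2].min().round(3))
E
```

```text
430 -124 [ 60. 129.] 82.7
[ 0.42734105 -0.12351233  0.24657534] [[-0.991  0.13  -0.001]
 [ 0.13   0.991  0.   ]
 [ 0.001  0.    -1.   ]]
-0.06 1665 x -0.009 0.014 z max -0.0595 zmin -0.08
-0.05 3205 x -0.013 0.014 z max -0.0558 zmin -0.08
-0.04 1312 x -0.007 0.015 z max -0.0182 zmin -0.078
-0.03 1889 x -0.012 0.017 z max -0.0145 zmin -0.08
-0.02 7 x 0.016 0.017 z max -0.0787 zmin -0.08
0.02 1900 x -0.012 0.018 z max -0.015 zmin -0.08
0.03 1315 x -0.007 0.016 z max -0.0188 zmin -0.08
0.04 3215 x -0.013 0.014 z max -0.0553 zmin -0.08
0.05 1639 x -0.009 0.015 z max -0.0596 zmin -0.08
```

Per the depth image, the fingertips are really about 15 mm behind the reported TCP at this opening, which also explains the lever ride-up. I'll go about 22 mm deeper.

```bash
sed -i 's/^def W.*/TIP=-.0155  # tool z of the tips, 60 mm open\ndef W(x,y,z): return O+np.array([x,y,z+1000*TIP])\/1000@np.stack([EX,EY,EZ])  # z = tip height/' rack.py; python3 - <<'E'
from rack import *
o=ori(DOWN,yawc(-7.3))
plan([([.43,-.124,.04],o),([.43,-.124,-.010],o),([.43,-.124,.25],o),(W(75,70,90),RO),(W(75,70,8),RO)])
E
```

```text
t 11.3 p [ 0.4273 -0.1235  0.2466] w 0.584 gf 0.0 j [-0.45 -0.41  1.98 -0.    1.57 -1.89] F [-0.4  0.  -0.4]
  T [-0.29, -0.02, 20.66] R [0.0, -0.001, -0.003]
  T [0.0, 0.0, 5.0] R [-0.0, 0.0, 0.0]
  T [0.0, -0.0, -26.0] R [-0.0, -0.0, 0.0]
  T [-16.55, 15.38, 10.63] R [-0.051, -0.434, -0.232]
  T [0.0, -0.0, 8.2] R [-0.0, 0.0, 0.0]
```

```bash
cat > log.txt <<'E'
-15 -10.5 -19.8 0 0 1.15
-30.9 20.9 0.2 0 0 .107
.4 3 14.3 0 0 0
0 9.5 0 0 0 0
0 0 -13 0 0 0
-.3 -9.3 9.5 0 0 0
0 5.2 0 0 0 0
0 -2 0 0 0 0
0 -4 -10 0 0 0
-29.1 -13.9 11.1 0 0 -1.15
0 0 20 0 0 -.286
.2 0 9.1 0 0 -.03
0 0 -23.8 0 0 0
E
cat >> h.py <<'E'
def cmd():
    p=np.array([.189,.596,.223]); r=ori([0,0,-1],[np.cos(1.263),np.sin(1.263),0])
    for l in open("log.txt"):
        v=np.array(l.split(),float)
        if len(v)==6: p=p+r.apply(v[:3]/100); r=r*R.from_rotvec(v[3:])
    return p,r
def plan(wps):
    p,r,s=pose(); pc,rc=cmd()
    print("t",round(s["time"],1),"p",p.round(4),"cmd",pc.round(4),"rot err",np.degrees((rc.inv()*r).as_rotvec()).round(1),"w",round(s["gripper_width"],3),"gf",round(float(s["grasp_force"]),1),"j",np.round(s["joint_pos"],2),"F",np.round(s["contact_force"],1))
    p,r=pc,rc
    for q,o in wps:
        t,rv,r1=delta(p,r,q,o if o is not None else r); print("  T",t.tolist(),"R",rv.tolist()); p,r=np.array(q),r1
E
python3 - <<'E'
from rack import *
for _ in range(3): plan([])
o=ori(DOWN,yawc(-7.3))
plan([([.43,-.124,.04],o),([.43,-.124,-.010],o),([.43,-.124,.25],o),(W(75,70,90),RO),(W(75,70,8),RO)])
E
```

```text
t 11.3 p [ 0.4273 -0.1235  0.2466] cmd [ 0.4274 -0.1234  0.247 ] rot err [-0.   0.1  1.8] w 0.584 gf 0.0 j [-0.45 -0.41  1.98 -0.    1.57 -1.89] F [-0.4  0.  -0.4]
t 11.3 p [ 0.4273 -0.1235  0.2466] cmd [ 0.4274 -0.1234  0.247 ] rot err [-0.   0.1  1.8] w 0.584 gf 0.0 j [-0.45 -0.41  1.98 -0.    1.57 -1.89] F [-0.4  0.  -0.4]
t 11.3 p [ 0.4273 -0.1235  0.2466] cmd [ 0.4274 -0.1234  0.247 ] rot err [-0.   0.1  1.8] w 0.584 gf 0.0 j [-0.45 -0.41  1.98 -0.    1.57 -1.89] F [-0.4  0.  -0.4]
t 11.3 p [ 0.4273 -0.1235  0.2466] cmd [ 0.4274 -0.1234  0.247 ] rot err [-0.   0.1  1.8] w 0.584 gf 0.0 j [-0.45 -0.41  1.98 -0.    1.57 -1.89] F [-0.4  0.  -0.4]
  T [-0.26, -0.03, 20.7] R [0.0, 0.0, 0.029]
  T [0.0, 0.0, 5.0] R [0.0, 0.0, 0.0]
  T [0.0, 0.0, -26.0] R [0.0, 0.0, 0.0]
  T [-16.55, 15.38, 10.63] R [-0.051, -0.434, -0.232]
  T [0.0, -0.0, 8.2] R [-0.0, 0.0, 0.0]
```

send_rows:
  steps:
    - {"translation":[-0.3,0,5],"delta_rot":[0,0,0],"jaw":8.5}
    - {"translation":[-0.3,0,10],"delta_rot":[0,0,0],"jaw":8.5}
    - {"translation":[-0.3,0,15],"delta_rot":[0,0,0],"jaw":8.5}
    - {"translation":[-0.3,0,19],"delta_rot":[0,0,0],"jaw":8.5}
    - {"translation":[-0.3,0,22.5],"delta_rot":[0,0,0],"jaw":8.5}
    - {"translation":[-0.3,0,24.5],"delta_rot":[0,0,0],"jaw":8.5}
    - {"translation":[-0.3,0,25.6],"delta_rot":[0,0,0],"jaw":8.5}
    - {"translation":[-0.3,0,25.6],"delta_rot":[0,0,0],"jaw":8.5}

```text
time: 12.15
tool_pos: [0.4283, -0.123, -0.0113]
tool_rot: [-0.003, 0.065, 0.998, 0.001]
contact_force: [-0.5, -0.4, -0.5]
gripper_width: 0.995
grasp_force: 0.0
```

send_rows:
  steps:
    - {"translation":[0,0,0],"delta_rot":[0,0,0],"jaw":5}
    - {"translation":[0,0,0],"delta_rot":[0,0,0],"jaw":5}
    - {"translation":[0,0,0],"delta_rot":[0,0,0],"jaw":5}
    - {"translation":[0,0,0],"delta_rot":[0,0,0],"jaw":5}
    - {"translation":[0,0,0],"delta_rot":[0,0,0],"jaw":5}
    - {"translation":[0,0,0],"delta_rot":[0,0,0],"jaw":5}
    - {"translation":[0,0,0],"delta_rot":[0,0,0],"jaw":5}
    - {"translation":[0,0,0],"delta_rot":[0,0,0],"jaw":5}

```text
time: 12.95
tool_pos: [0.4324, -0.1248, -0.0067]
tool_rot: [0.002, 0.065, 0.998, -0.001]
contact_force: [-0.8, -0.0, 6.8]
gripper_width: 0.686
grasp_force: 66.4
```

send_rows:
  steps:
    - {"translation":[0,0,-2],"delta_rot":[0,0,0],"jaw":5}
    - {"translation":[0,0,-5],"delta_rot":[0,0,0],"jaw":5}
    - {"translation":[0,0,-9],"delta_rot":[0,0,0],"jaw":5}
    - {"translation":[0,0,-13],"delta_rot":[0,0,0],"jaw":5}
    - {"translation":[0,0,-17],"delta_rot":[0,0,0],"jaw":5}
    - {"translation":[0,0,-20],"delta_rot":[0,0,0],"jaw":5}
    - {"translation":[0,0,-20],"delta_rot":[0,0,0],"jaw":5}
    - {"translation":[0,0,-20],"delta_rot":[0,0,0],"jaw":5}

```text
time: 13.75
tool_pos: [0.4307, -0.1241, 0.1915]
tool_rot: [0.0, 0.065, 0.998, -0.0]
contact_force: [0.9, 0.2, -2.0]
gripper_width: 0.68
grasp_force: 65.5
```

```bash
cat >> h.py <<'E'
def plan(wps):
    frame("top"); p,r,s=pose()
    print("t",round(s["time"],1),"p",p.round(4),"w",round(s["gripper_width"],3),"gf",round(float(s["grasp_force"]),1),"j",np.round(s["joint_pos"],2),"F",np.round(s["contact_force"],1))
    for q,o in wps:
        t,rv,r1=delta(p,r,q,o if o is not None else r); print("  T",t.tolist(),"R",rv.tolist()); p,r=np.array(q),r1
E
python3 - <<'E'
from rack import *
plan([(W(75,70,90),RO),(W(75,70,10),RO)])
p,r,s=pose()
f=frame("wrist");P=f["P"].reshape(-1,3); L=r.inv().apply(P-p)
k=L[(abs(L[:,1])<.024)&(L[:,0]>-.1)&(L[:,0]<.1)&(abs(L[:,2])<.04)]
print("block in tool: x",k[:,0].min().round(3),k[:,0].max().round(3),"y",k[:,1].min().round(3),k[:,1].max().round(3),"top z",np.median(k[:,2]).round(4),np.polyfit(k[:,0],k[:,2],1).round(4))
E
```

```text
t 13.8 p [ 0.43   -0.1237  0.19  ] w 0.681 gf 65.5 j [-0.45 -0.37  2.05 -0.    1.47 -1.89] F [-0.5  0.2 -1.9]
  T [-16.52, 15.41, 4.6] R [-0.051, -0.436, -0.235]
  T [0.0, 0.0, 8.0] R [-0.0, 0.0, -0.0]
block in tool: x -0.037 0.067 y -0.024 0.024 top z -0.0274 [-0.0022 -0.0273]
```

```bash
sed -i 's/^TIP=.*/TIP=-.0094  # tool z of the held block underside/' rack.py; python3 - <<'E'
from rack import *
plan([(W(80,70,70),RO),(W(80,70,4),RO),(W(66,70,4),RO)])
E
```

```text
t 13.9 p [ 0.4295 -0.1235  0.1889] w 0.681 gf 65.5 j [-0.45 -0.37  2.05 -0.    1.47 -1.89] F [-0.9 -0.2 -0.4]
  T [-17.59, 15.64, 5.52] R [-0.05, -0.438, -0.236]
  T [-0.0, -0.0, 6.6] R [0.0, -0.0, 0.0]
  T [1.4, -0.0, 0.0] R [0.0, 0.0, 0.0]
```

send_rows:
  steps:
    - {"translation":[-6,5,0],"delta_rot":[-0.015,-0.13,-0.07],"jaw":5}
    - {"translation":[-10,9,0],"delta_rot":[-0.03,-0.26,-0.14],"jaw":5}
    - {"translation":[-14,12.5,2],"delta_rot":[-0.04,-0.36,-0.19],"jaw":5}
    - {"translation":[-17.6,15.6,4],"delta_rot":[-0.05,-0.438,-0.236],"jaw":5}
    - {"translation":[-17.6,15.6,5.5],"delta_rot":[-0.05,-0.438,-0.236],"jaw":5}
    - {"translation":[-17.6,15.6,5.5],"delta_rot":[-0.05,-0.438,-0.236],"jaw":5}
    - {"translation":[-17.6,15.6,5.5],"delta_rot":[-0.05,-0.438,-0.236],"jaw":5}
    - {"translation":[-17.6,15.6,5.5],"delta_rot":[-0.05,-0.438,-0.236],"jaw":5}

```text
time: 14.7
tool_pos: [0.6252, 0.0073, 0.1364]
tool_rot: [0.218, -0.053, 0.974, 0.01]
contact_force: [-0.5, 0.0, -0.0]
gripper_width: 0.677
grasp_force: 70.3
```

```bash
cat > chk.py <<'E'
from rack import *
def chk(*wps):
    "tool in rack frame, wrist view of rack and block"
    plan(list(wps)); p,r,s=pose(); B=np.stack([EX,EY,EZ],1)
    print("TCP rack mm",((p-O)@B*1000).round(1),"rot err deg",np.degrees(min([(r.inv()*q).as_rotvec() for q in(RO,RO*R.from_rotvec([0,0,np.pi]))],key=np.linalg.norm)).round(1))
    f=frame("wrist"); P=f["P"].reshape(-1,3); L=(P-O)@B*1000; return f,L
E
python3 - <<'E'
from chk import *
f,L=chk((W(80,70,4),RO),(W(66,70,4),RO))
q=L[(L[:,0]>5)&(L[:,0]<40)&(abs(L[:,1]+70)<45)&(abs(L[:,2])<10)]; print("shelfR z",len(q),np.median(q[:,2]))
q=L[(abs(L[:,1])<120)&(L[:,2]>46)&(L[:,2]<52)&(abs(L[:,0])<30)]; print("rail top x",len(q),np.percentile(q[:,0],[2,50,98]).round(1))
q=L[(abs(L[:,1])<15)&(L[:,0]>20)&(L[:,0]<150)&(abs(L[:,2]-12)<3)]; print("rib",len(q),np.percentile(q[:,1],[2,50,98]).round(1) if len(q) else 0)
cv2.imwrite("pics/w5.png",f["pixels"])
E
```

```text
t 14.8 p [0.6257 0.0069 0.1376] w 0.683 gf 70.3 j [-0.16 -0.14  2.    0.14  0.86 -1.91] F [-0.4  0.  -0.3]
  T [0.35, 0.21, 6.94] R [-0.003, 0.005, 0.001]
  T [1.4, -0.0, 0.0] R [0.0, 0.0, 0.0]
TCP rack mm [83.1 68.1 64. ] rot err deg [-0.2  0.3  0.1]
shelfR z 6700 0.9768592936614232
rail top x 10992 [-10.5  -3.7   3.2]
rib 2145 [-5.3  0.1  4.9]
```

View pics/w5.png

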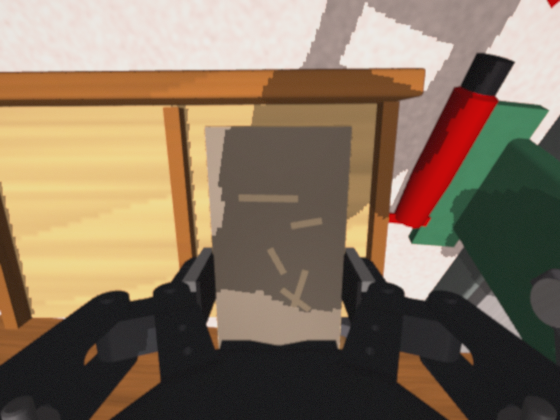

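The view shows the block over the left bay, square to the rail (rail edge at row 100, block end at row 127). The rail face is at shelf x of about 3 mm. I'll lower it and slide it to the rail.

send_rows:
  steps:
    - {"translation":[0.3,0.2,3],"delta_rot":[0,0,0],"jaw":5}
    - {"translation":[0.3,0.2,5.5],"delta_rot":[0,0,0],"jaw":5}
    - {"translation":[0.3,0.2,6.8],"delta_rot":[0,0,0],"jaw":5}
    - {"translation":[0.6,0.2,6.9],"delta_rot":[0,0,0],"jaw":5}
    - {"translation":[0.9,0.2,6.9],"delta_rot":[0,0,0],"jaw":5}
    - {"translation":[1.2,0.2,6.9],"delta_rot":[0,0,0],"jaw":5}
    - {"translation":[1.4,0.2,6.9],"delta_rot":[0,0,0],"jaw":5}
    - {"translation":[1.5,0.2,6.9],"delta_rot":[0,0,0],"jaw":5}

```text
time: 15.6
tool_pos: [0.6417, 0.0109, 0.0691]
tool_rot: [0.219, -0.053, 0.974, 0.01]
contact_force: [1.6, 1.0, 0.6]
gripper_width: 0.689
grasp_force: 70.3
```

```bash
python3 - <<'E'
from chk import *
f,L=chk()
q=L[(L[:,0]>-5)&(L[:,0]<45)&(abs(L[:,1]-70)<24)&(L[:,2]>12)&(L[:,2]<40)]; print("block top z",len(q),np.percentile(q[:,2],[5,50,95]).round(1),"low end x",q[:,0].min().round(1),np.polyfit(q[:,0],q[:,2],1).round(3))
E
```

```text
t 15.7 p [0.6418 0.011  0.069 ] w 0.683 gf 70.3 j [-0.15 -0.01  2.    0.16  0.73 -1.92] F [ 1.4 -0.6 -0.1]
TCP rack mm [69.1 70.4 -5.1] rot err deg [-0.2  0.4  0.1]
block top z 11533 [21.  22.  23.1] low end x 2.5 [1.000e-03 2.204e+01]
```

send_rows:
  steps:
    - {"translation":[0.1,0,0.1],"delta_rot":[0,0,0],"jaw":5}
    - {"translation":[0.1,0,0.2],"delta_rot":[0,0,0],"jaw":5}
    - {"translation":[0.1,0,0.35],"delta_rot":[0,0,0],"jaw":5}
    - {"translation":[0.1,0,0.35],"delta_rot":[0,0,0],"jaw":5}
    - {"translation":[0.1,0,0.35],"delta_rot":[0,0,0],"jaw":7.3}
    - {"translation":[0.1,0,0.35],"delta_rot":[0,0,0],"jaw":7.3}
    - {"translation":[0.1,0,0.35],"delta_rot":[0,0,0],"jaw":7.3}
    - {"translation":[0.1,0,0.35],"delta_rot":[0,0,0],"jaw":7.3}

```text
time: 16.5
tool_pos: [0.6411, 0.0113, 0.0631]
tool_rot: [0.217, -0.053, 0.975, 0.011]
contact_force: [-0.3, -0.7, -0.5]
gripper_width: 0.857
grasp_force: 0.0
```

send_rows:
  steps:
    - {"translation":[0,0,-2],"delta_rot":[0,0,0],"jaw":7.3}
    - {"translation":[0,0,-5],"delta_rot":[0,0,0],"jaw":7.3}
    - {"translation":[0,0,-9],"delta_rot":[0,0,0],"jaw":7.3}
    - {"translation":[0,0,-13],"delta_rot":[0,0,0],"jaw":8.5}
    - {"translation":[0,0,-16],"delta_rot":[0,0,0],"jaw":8.5}
    - {"translation":[0,0,-18],"delta_rot":[0,0,0],"jaw":8.5}
    - {"translation":[0,0,-18],"delta_rot":[0,0,0],"jaw":8.5}
    - {"translation":[0,0,-18],"delta_rot":[0,0,0],"jaw":8.5}

```text
time: 17.3
tool_pos: [0.5653, 0.0033, 0.2263]
tool_rot: [0.218, -0.053, 0.974, 0.011]
contact_force: [-0.5, -0.9, 0.1]
gripper_width: 0.993
grasp_force: 0.0
```

```bash
cat >> chk.py <<'E'
def top_of(L,y,zmin=10,ln=95):
    q=L[(L[:,0]>-8)&(L[:,0]<170)&(abs(L[:,1]-y)<55)&(L[:,2]>zmin)&(L[:,2]<75)]; z=np.median(q[:,2])
    q=q[abs(q[:,2]-z)<4]; q=q[q[:,0]>1]; (a,b),wh,g=cv2.minAreaRect(q[:,:2].astype(np.float32)); print("top z",z.round(1),"centre",round(a,1),round(b,1),"size",np.round(wh,1),"ang",round(g,1),"x",np.percentile(q[:,0],[.5,99.5]).round(1))
E
python3 - <<'E'
from chk import *
from blk import look
f,L=chk(); top_of(L,70); look(("top",))
E
```

```text
t 17.4 p [0.5649 0.0035 0.225 ] w 0.996 gf 0.0 j [-0.19 -0.39  2.05  0.14  1.07 -1.91] F [ 0.1  0.9 -0.8]
TCP rack mm [ 65.   71.2 168.8] rot err deg [-0.1  0.1  0.1]
top z 20.2 centre 67.8 71.0 size [129.2  60. ] ang 0.4 x [  3.4 131.7]
top table pos 481 -459 size 95 62 yaw -11.7 rgb [115. 106.  94.]
top table pos 433 135 size 96 60 yaw 6.5 rgb [75. 69. 62.]
top bed pos 482 415 size 130 63 yaw 3.3 rgb [109.  99.  88.]
top bed pos 484 301 size 95 61 yaw -3.4 rgb [113. 104.  93.]
```

```bash
python3 - <<'E'
from h import *
o=ori(DOWN,yawc(3))
plan([([.45,.12,.35],o),([.482,.4155,.30],o),([.482,.4155,.052],o)])
E
```

```text
t 17.5 p [0.5648 0.0035 0.2244] w 0.993 gf 0.0 j [-0.19 -0.39  2.05  0.14  1.07 -1.91] F [-0.4 -0.4  0.8]
  T [3.88, 12.81, -15.69] R [0.011, 0.436, 0.056]
  T [-4.74, 29.34, 5.0] R [0.0, 0.0, 0.0]
  T [-0.0, -0.0, 24.8] R [0.0, -0.0, 0.0]
```

send_rows:
  steps:
    - {"translation":[2,3,-5],"delta_rot":[0,0.1,0],"jaw":8.5}
    - {"translation":[3,6,-9],"delta_rot":[0.01,0.2,0.03],"jaw":8.5}
    - {"translation":[3.9,9,-13],"delta_rot":[0.01,0.34,0.04],"jaw":8.5}
    - {"translation":[3.9,12.8,-15.7],"delta_rot":[0.011,0.436,0.056],"jaw":8.5}
    - {"translation":[3.9,12.8,-15.7],"delta_rot":[0.011,0.436,0.056],"jaw":8.5}
    - {"translation":[3.9,12.8,-15.7],"delta_rot":[0.011,0.436,0.056],"jaw":8.5}
    - {"translation":[3.9,12.8,-15.7],"delta_rot":[0.011,0.436,0.056],"jaw":8.5}
    - {"translation":[3.9,12.8,-15.7],"delta_rot":[0.011,0.436,0.056],"jaw":8.5}

```text
time: 18.3
tool_pos: [0.4496, 0.1188, 0.3496]
tool_rot: [0.0, -0.025, 1.0, -0.001]
contact_force: [-0.2, 0.1, 0.7]
gripper_width: 0.992
grasp_force: 0.0
```

send_rows:
  steps:
    - {"translation":[-0.8,5,0],"delta_rot":[0,0,0],"jaw":8.5}
    - {"translation":[-1.6,10,0],"delta_rot":[0,0,0],"jaw":8.5}
    - {"translation":[-2.4,15,0],"delta_rot":[0,0,0],"jaw":8.5}
    - {"translation":[-3.2,20,0],"delta_rot":[0,0,0],"jaw":8.5}
    - {"translation":[-4,25,2],"delta_rot":[0,0,0],"jaw":8.5}
    - {"translation":[-4.7,29.3,5],"delta_rot":[0,0,0],"jaw":8.5}
    - {"translation":[-4.7,29.3,8],"delta_rot":[0,0,0],"jaw":8.5}
    - {"translation":[-4.7,29.3,8],"delta_rot":[0,0,0],"jaw":8.5}

```text
time: 19.1
tool_pos: [0.4795, 0.4131, 0.263]
tool_rot: [-0.004, -0.026, 1.0, -0.004]
contact_force: [1.4, -0.5, -0.4]
gripper_width: 0.994
grasp_force: 0.0
```

```bash
cat >> h.py <<'E'
def wblk(x,y,zt):
    "block near x,y with top at zt, from the wrist camera"
    f=frame("wrist"); P=f["P"].reshape(-1,3)
    q=P[(abs(P[:,2]-zt)<.005)&(abs(P[:,0]-x)<.11)&(abs(P[:,1]-y)<.055)]
    (a,b),(w,h),g=cv2.minAreaRect((q[:,:2]*1000).astype(np.float32))
    if w<h: w,h,g=h,w,g+90
    g=(g+90)%180-90; print("blk",round(a,1),round(b,1),round(w),round(h),round(g,1),"z",np.median(q[:,2]).round(4)); return a/1000,b/1000,g
E
python3 - <<'E'
from h import *
a,b,g=wblk(.482,.4155,.078); o=ori(DOWN,yawc(g))
plan([([a,b,.052],o),([a,b,.30],o)])
E
```

```text
blk 482.2 416.4 130 60 2.7 z 0.0805
t 19.2 p [0.4819 0.4133 0.2703] w 0.993 gf 0.0 j [ 0.59  0.05  1.53 -0.    1.55 -1.03] F [-0.3  0.6  0.3]
  T [-0.03, 0.39, 21.83] R [-0.003, 0.001, 0.003]
  T [0.0, 0.0, -24.8] R [0.0, -0.0, 0.0]
```

send_rows:
  steps:
    - {"translation":[0,0.3,5],"delta_rot":[0,0,0],"jaw":8.5}
    - {"translation":[0,0.3,10],"delta_rot":[0,0,0],"jaw":8.5}
    - {"translation":[0,0.3,15],"delta_rot":[0,0,0],"jaw":8.5}
    - {"translation":[0,0.3,18.5],"delta_rot":[0,0,0],"jaw":8.5}
    - {"translation":[0,0.3,20.5],"delta_rot":[0,0,0],"jaw":8.5}
    - {"translation":[0,0.3,21.7],"delta_rot":[0,0,0],"jaw":8.5}
    - {"translation":[0,0.3,21.7],"delta_rot":[0,0,0],"jaw":8.5}
    - {"translation":[0,0.3,21.7],"delta_rot":[0,0,0],"jaw":8.5}

```text
time: 20.0
tool_pos: [0.4844, 0.418, 0.0575]
tool_rot: [0.004, -0.026, 1.0, 0.001]
contact_force: [0.3, 0.0, 0.4]
gripper_width: 0.994
grasp_force: 0.0
```

send_rows:
  steps:
    - {"translation":[0,0,0],"delta_rot":[0,0,0],"jaw":5}
    - {"translation":[0,0,0],"delta_rot":[0,0,0],"jaw":5}
    - {"translation":[0,0,0],"delta_rot":[0,0,0],"jaw":5}
    - {"translation":[0,0,0],"delta_rot":[0,0,0],"jaw":5}
    - {"translation":[0,0,0],"delta_rot":[0,0,0],"jaw":5}
    - {"translation":[0,0,-1],"delta_rot":[0,0,0],"jaw":5}
    - {"translation":[0,0,-3],"delta_rot":[0,0,0],"jaw":5}
    - {"translation":[0,0,-6],"delta_rot":[0,0,0],"jaw":5}

```text
time: 20.8
tool_pos: [0.4807, 0.4166, 0.1132]
tool_rot: [-0.0, -0.026, 1.0, -0.002]
contact_force: [-0.0, 0.1, -0.0]
gripper_width: 0.68
grasp_force: 64.8
```

send_rows:
  steps:
    - {"translation":[0,0,-4],"delta_rot":[0,0,0],"jaw":5}
    - {"translation":[0,0,-8],"delta_rot":[0,0,0],"jaw":5}
    - {"translation":[0,0,-12],"delta_rot":[0,0,0],"jaw":5}
    - {"translation":[0,0,-16],"delta_rot":[0,0,0],"jaw":5}
    - {"translation":[0,0,-20],"delta_rot":[0,0,0],"jaw":5}
    - {"translation":[0,0,-23],"delta_rot":[0,0,0],"jaw":5}
    - {"translation":[0,0,-23],"delta_rot":[0,0,0],"jaw":5}
    - {"translation":[0,0,-23],"delta_rot":[0,0,0],"jaw":5}

```text
time: 21.6
tool_pos: [0.4814, 0.4179, 0.3454]
tool_rot: [0.002, -0.026, 1.0, -0.0]
contact_force: [-0.0, 0.7, -3.0]
gripper_width: 0.679
grasp_force: 64.9
```

```bash
cat >> chk.py <<'E'
def held():
    p,r,s=pose(); f=frame("wrist");P=f["P"].reshape(-1,3); L=r.inv().apply(P-p)*1000
    k=L[(abs(L[:,1])<24)&(L[:,0]>-30)&(L[:,0]<100)&(abs(L[:,2]+25)<20)]
    print("held: near end x",np.percentile(k[:,0],99.5).round(1),"bottom z",(np.median(k[:,2])+18).round(1),"slope",np.polyfit(k[:,0],k[:,2],1)[0].round(3))
E
python3 - <<'E'
from chk import *
plan([([.45,.12,.33],None),(W(82,70.5,80),RO)]); held()
E
```

```text
t 21.6 p [0.481  0.4176 0.3433] w 0.68 gf 64.9 j [ 0.6   0.04  1.43 -0.    1.67 -1.02] F [-0.5  0.  -1.8]
  T [4.65, -29.55, 1.39] R [0.0, 0.0, 0.0]
  T [-16.52, -11.95, 18.74] R [-0.014, -0.434, -0.055]
held: near end x 66.2 bottom z -5.2 slope -0.006
```

send_rows:
  steps:
    - {"translation":[0.8,-4,0],"delta_rot":[0,0,0],"jaw":5}
    - {"translation":[1.5,-9,0],"delta_rot":[0,0,0],"jaw":5}
    - {"translation":[2.3,-14,0],"delta_rot":[0,0,0],"jaw":5}
    - {"translation":[3,-19,0],"delta_rot":[0,0,0],"jaw":5}
    - {"translation":[3.8,-24,0],"delta_rot":[0,0,0],"jaw":5}
    - {"translation":[4.6,-29,1.4],"delta_rot":[0,0,0],"jaw":5}
    - {"translation":[4.6,-29.5,1.4],"delta_rot":[0,0,0],"jaw":5}
    - {"translation":[4.6,-29.5,1.4],"delta_rot":[0,0,0],"jaw":5}

```text
time: 22.5
tool_pos: [0.4502, 0.1195, 0.3285]
tool_rot: [0.0, -0.024, 1.0, -0.001]
contact_force: [-0.2, 0.4, -0.8]
gripper_width: 0.675
grasp_force: 65.0
```

send_rows:
  steps:
    - {"translation":[-4,-3,4],"delta_rot":[0,-0.1,0],"jaw":5}
    - {"translation":[-8,-6,8],"delta_rot":[0,-0.2,-0.03],"jaw":5}
    - {"translation":[-12,-9,12],"delta_rot":[-0.01,-0.32,-0.05],"jaw":5}
    - {"translation":[-15,-11,15.5],"delta_rot":[-0.014,-0.434,-0.055],"jaw":5}
    - {"translation":[-16.5,-12,18.7],"delta_rot":[-0.014,-0.434,-0.055],"jaw":5}
    - {"translation":[-16.5,-12,18.7],"delta_rot":[-0.014,-0.434,-0.055],"jaw":5}
    - {"translation":[-16.5,-12,18.7],"delta_rot":[-0.014,-0.434,-0.055],"jaw":5}
    - {"translation":[-16.5,-12,18.7],"delta_rot":[-0.014,-0.434,-0.055],"jaw":5}

```text
time: 23.3
tool_pos: [0.6225, 0.0109, 0.1437]
tool_rot: [0.216, -0.053, 0.975, 0.013]
contact_force: [0.6, 0.5, 0.2]
gripper_width: 0.678
grasp_force: 65.1
```

```bash
python3 - <<'E'
from chk import *
def w(x,y,z): return O+np.array([x,y,z])/1000@np.stack([EX,EY,EZ])
f,L=chk((w(82,71,17.5),RO),(w(69,71,17.5),RO)); held()
E
```

```text
t 23.4 p [0.6231 0.0108 0.1454] w 0.678 gf 65.1 j [-0.15 -0.16  1.99  0.14  0.88 -1.9 ] F [-0.2 -0.3 -0.6]
  T [0.26, -0.14, 5.45] R [0.002, 0.002, 0.001]
  T [1.3, -0.0, 0.0] R [0.0, -0.0, -0.0]
TCP rack mm [84.5 72.3 72. ] rot err deg [0.1 0.1 0.1]
held: near end x 65.1 bottom z -5.1 slope -0.004
```

send_rows:
  steps:
    - {"translation":[0.2,-0.1,2.5],"delta_rot":[0,0,0],"jaw":5}
    - {"translation":[0.2,-0.1,4.5],"delta_rot":[0,0,0],"jaw":5}
    - {"translation":[0.2,-0.1,5.4],"delta_rot":[0,0,0],"jaw":5}
    - {"translation":[0.6,-0.1,5.4],"delta_rot":[0,0,0],"jaw":5}
    - {"translation":[1.0,-0.1,5.4],"delta_rot":[0,0,0],"jaw":5}
    - {"translation":[1.3,-0.1,5.4],"delta_rot":[0,0,0],"jaw":5}
    - {"translation":[1.5,-0.1,5.4],"delta_rot":[0,0,0],"jaw":5}
    - {"translation":[1.6,-0.1,5.4],"delta_rot":[0,0,0],"jaw":5}

```text
time: 24.25
tool_pos: [0.6315, 0.0093, 0.09]
tool_rot: [0.218, -0.053, 0.974, 0.012]
contact_force: [1.2, 1.0, -0.4]
gripper_width: 0.678
grasp_force: 65.2
```

```bash
python3 - <<'E'
from chk import *
f,L=chk(); held()
q=L[(L[:,0]>-5)&(L[:,0]<45)&(abs(L[:,1]-70)<24)&(L[:,2]>30)&(L[:,2]<50)]; print("block top z",len(q),np.percentile(q[:,2],[5,50,95]).round(1),"low end x",q[:,0].min().round(1),np.polyfit(q[:,0],q[:,2],1).round(3))
E
```

```text
t 24.3 p [0.6316 0.0093 0.09  ] w 0.677 gf 65.2 j [-0.15 -0.06  2.01  0.16  0.77 -1.92] F [ 0.4  0.3 -1.7]
TCP rack mm [68.6 69.8 18.2] rot err deg [ 0.   0.2 -0. ]
held: near end x 79.2 bottom z -5.4 slope -0.068
block top z 12530 [40.4 41.6 49.6] low end x -4.8 [-0.118 44.83 ]
```

send_rows:
  steps:
    - {"translation":[0.1,0.1,0.1],"delta_rot":[0,0,0],"jaw":5}
    - {"translation":[0.1,0.1,0.2],"delta_rot":[0,0,0],"jaw":5}
    - {"translation":[0.1,0.1,0.35],"delta_rot":[0,0,0],"jaw":5}
    - {"translation":[0.1,0.1,0.35],"delta_rot":[0,0,0],"jaw":5}
    - {"translation":[0.1,0.1,0.35],"delta_rot":[0,0,0],"jaw":7.3}
    - {"translation":[0.1,0.1,0.35],"delta_rot":[0,0,0],"jaw":7.3}
    - {"translation":[0.1,0.1,0.35],"delta_rot":[0,0,0],"jaw":7.3}
    - {"translation":[0.1,0.1,0.35],"delta_rot":[0,0,0],"jaw":7.3}

```text
time: 25.2
tool_pos: [0.6311, 0.0106, 0.0847]
tool_rot: [0.216, -0.053, 0.975, 0.012]
contact_force: [0.7, 0.1, 0.6]
gripper_width: 0.851
grasp_force: 0.0
```

send_rows:
  steps:
    - {"translation":[0,0,-2],"delta_rot":[0,0,0],"jaw":7.3}
    - {"translation":[0,0,-5],"delta_rot":[0,0,0],"jaw":7.3}
    - {"translation":[0,0,-9],"delta_rot":[0,0,0],"jaw":7.3}
    - {"translation":[0,0,-13],"delta_rot":[0,0,0],"jaw":8.5}
    - {"translation":[0,0,-16],"delta_rot":[0,0,0],"jaw":8.5}
    - {"translation":[0,0,-18],"delta_rot":[0,0,0],"jaw":8.5}
    - {"translation":[0,0,-18],"delta_rot":[0,0,0],"jaw":8.5}
    - {"translation":[0,0,-18],"delta_rot":[0,0,0],"jaw":8.5}

```text
time: 26.0
tool_pos: [0.5557, 0.0021, 0.2479]
tool_rot: [0.217, -0.053, 0.975, 0.012]
contact_force: [0.5, -0.3, -0.6]
gripper_width: 0.995
grasp_force: 0.0
```

```bash
python3 - <<'E'
from chk import *
from blk import look
f,L=chk(); top_of(L,70,28); look(("top",))
o=ori(DOWN,yawc(-3.2))
plan([([.45,.12,.35],o),([.485,.301,.26],o)])
E
```

```text
t 26.1 p [0.5554 0.0022 0.2467] w 0.999 gf 0.0 j [-0.2  -0.43  2.04  0.14  1.12 -1.91] F [ 0.1 -0.5 -0.1]
TCP rack mm [ 65.4  71.  192.6] rot err deg [ 0.1 -0.  -0. ]
top z 38.2 centre 67.6 71.4 size [129.8  60.2] ang 0.3 x [  3.5 131.8]
top table pos 482 -459 size 98 63 yaw -12.6 rgb [115. 105.  94.]
top table pos 434 135 size 95 60 yaw 7.9 rgb [77. 70. 63.]
top bed pos 484 302 size 95 62 yaw -4.3 rgb [113. 104.  92.]
t 26.2 p [0.5553 0.0023 0.246 ] w 0.991 gf 0.0 j [-0.2  -0.43  2.04  0.14  1.12 -1.91] F [ 0.  -0.   0.7]
  T [3.97, 12.86, -13.28] R [0.037, 0.433, 0.161]
  T [-2.48, 18.27, 9.0] R [0.0, 0.0, 0.0]
```

send_rows:
  steps:
    - {"translation":[2,3,-5],"delta_rot":[0.01,0.1,0.04],"jaw":8.5}
    - {"translation":[3,6,-9],"delta_rot":[0.02,0.2,0.08],"jaw":8.5}
    - {"translation":[3.9,9,-12],"delta_rot":[0.03,0.32,0.12],"jaw":8.5}
    - {"translation":[3.9,12.8,-13.3],"delta_rot":[0.037,0.433,0.161],"jaw":8.5}
    - {"translation":[3.9,12.8,-13.3],"delta_rot":[0.037,0.433,0.161],"jaw":8.5}
    - {"translation":[3.9,12.8,-13.3],"delta_rot":[0.037,0.433,0.161],"jaw":8.5}
    - {"translation":[3.9,12.8,-13.3],"delta_rot":[0.037,0.433,0.161],"jaw":8.5}
    - {"translation":[3.9,12.8,-13.3],"delta_rot":[0.037,0.433,0.161],"jaw":8.5}

```text
time: 27.0
tool_pos: [0.4505, 0.1184, 0.3509]
tool_rot: [0.001, 0.029, 1.0, -0.0]
contact_force: [-0.9, -0.3, -1.0]
gripper_width: 0.996
grasp_force: 0.0
```

send_rows:
  steps:
    - {"translation":[-0.8,5,0],"delta_rot":[0,0,0],"jaw":8.5}
    - {"translation":[-1.6,10,0],"delta_rot":[0,0,0],"jaw":8.5}
    - {"translation":[-2.4,15,3],"delta_rot":[0,0,0],"jaw":8.5}
    - {"translation":[-2.5,18.3,6],"delta_rot":[0,0,0],"jaw":8.5}
    - {"translation":[-2.5,18.3,9],"delta_rot":[0,0,0],"jaw":8.5}
    - {"translation":[-2.5,18.3,9],"delta_rot":[0,0,0],"jaw":8.5}
    - {"translation":[-2.5,18.3,9],"delta_rot":[0,0,0],"jaw":8.5}
    - {"translation":[-2.5,18.3,9],"delta_rot":[0,0,0],"jaw":8.5}

```text
time: 27.8
tool_pos: [0.4874, 0.2999, 0.2651]
tool_rot: [0.004, 0.029, 1.0, 0.001]
contact_force: [-0.2, 0.5, 0.1]
gripper_width: 0.994
grasp_force: 0.0
```

```bash
python3 - <<'E'
from h import *
a,b,g=wblk(.484,.3015,.0795); o=ori(DOWN,yawc(g))
plan([([a,b,.052],o),([a,b,.30],o)])
E
```

```text
blk 484.1 302.4 94 60 -3.6 z 0.0805
t 27.9 p [0.4875 0.3002 0.2654] w 0.994 gf 0.0 j [ 0.42 -0.1   1.69 -0.    1.54 -1.09] F [-0.6 -0.6  0. ]
  T [0.52, 0.17, 21.34] R [0.002, 0.008, 0.006]
  T [0.0, -0.0, -24.8] R [-0.0, -0.0, 0.0]
```

send_rows:
  steps:
    - {"translation":[0.4,0.2,5],"delta_rot":[0,0,0],"jaw":8.5}
    - {"translation":[0.4,0.2,10],"delta_rot":[0,0,0],"jaw":8.5}
    - {"translation":[0.4,0.2,15],"delta_rot":[0,0,0],"jaw":8.5}
    - {"translation":[0.4,0.2,18.5],"delta_rot":[0,0,0],"jaw":8.5}
    - {"translation":[0.4,0.2,20.5],"delta_rot":[0,0,0],"jaw":8.5}
    - {"translation":[0.4,0.2,21.3],"delta_rot":[0,0,0],"jaw":8.5}
    - {"translation":[0.4,0.2,21.3],"delta_rot":[0,0,0],"jaw":8.5}
    - {"translation":[0.4,0.2,21.3],"delta_rot":[0,0,0],"jaw":8.5}

```text
time: 28.7
tool_pos: [0.4849, 0.3033, 0.0518]
tool_rot: [0.004, 0.028, 1.0, 0.001]
contact_force: [-0.5, -0.2, 0.4]
gripper_width: 0.996
grasp_force: 0.0
```

send_rows:
  steps:
    - {"translation":[0,0,0],"delta_rot":[0,0,0],"jaw":5}
    - {"translation":[0,0,0],"delta_rot":[0,0,0],"jaw":5}
    - {"translation":[0,0,0],"delta_rot":[0,0,0],"jaw":5}
    - {"translation":[0,0,0],"delta_rot":[0,0,0],"jaw":5}
    - {"translation":[0,0,0],"delta_rot":[0,0,0],"jaw":5}
    - {"translation":[0,0,-1],"delta_rot":[0,0,0],"jaw":5}
    - {"translation":[0,0,-3],"delta_rot":[0,0,0],"jaw":5}
    - {"translation":[0,0,-6],"delta_rot":[0,0,0],"jaw":5}

```text
time: 29.5
tool_pos: [0.4811, 0.302, 0.1082]
tool_rot: [-0.0, 0.028, 1.0, -0.001]
contact_force: [1.0, 0.0, -1.0]
gripper_width: 0.684
grasp_force: 66.3
```

send_rows:
  steps:
    - {"translation":[0,0,-4],"delta_rot":[0,0,0],"jaw":5}
    - {"translation":[0,0,-8],"delta_rot":[0,0,0],"jaw":5}
    - {"translation":[0,0,-12],"delta_rot":[0,0,0],"jaw":5}
    - {"translation":[0,0,-16],"delta_rot":[0,0,0],"jaw":5}
    - {"translation":[0,0,-20],"delta_rot":[0,0,0],"jaw":5}
    - {"translation":[0,0,-23],"delta_rot":[0,0,0],"jaw":5}
    - {"translation":[0,0,-23],"delta_rot":[0,0,0],"jaw":5}
    - {"translation":[0,0,-23],"delta_rot":[0,0,0],"jaw":5}

```text
time: 30.3
tool_pos: [0.482, 0.3029, 0.34]
tool_rot: [0.002, 0.028, 1.0, 0.0]
contact_force: [0.3, -0.5, -1.3]
gripper_width: 0.684
grasp_force: 66.4
```

```bash
cat >> chk.py <<'E'
def w(x,y,z): return O+np.array([x,y,z])/1000@np.stack([EX,EY,EZ])
E
python3 - <<'E'
from chk import *
plan([([.45,.05,.33],None),(w(62,-70,80),RO)]); held()
E
```

```text
t 30.4 p [0.4815 0.3027 0.3381] w 0.686 gf 66.4 j [ 0.43 -0.12  1.6  -0.    1.67 -1.08] F [ 0.4 -0.7 -1.4]
  T [1.75, -25.4, 0.84] R [0.0, 0.0, 0.0]
  T [-17.43, -17.35, 18.74] R [-0.037, -0.433, -0.161]
held: near end x 47.3 bottom z -10.9 slope 0.017
```

send_rows:
  steps:
    - {"translation":[0.4,-4,0],"delta_rot":[0,0,0],"jaw":5}
    - {"translation":[0.8,-9,0],"delta_rot":[0,0,0],"jaw":5}
    - {"translation":[1.1,-14,0],"delta_rot":[0,0,0],"jaw":5}
    - {"translation":[1.4,-19,0],"delta_rot":[0,0,0],"jaw":5}
    - {"translation":[1.7,-24,0.4],"delta_rot":[0,0,0],"jaw":5}
    - {"translation":[1.7,-25.4,0.8],"delta_rot":[0,0,0],"jaw":5}
    - {"translation":[1.7,-25.4,0.8],"delta_rot":[0,0,0],"jaw":5}
    - {"translation":[1.7,-25.4,0.8],"delta_rot":[0,0,0],"jaw":5}

```text
time: 31.2
tool_pos: [0.4505, 0.0505, 0.3298]
tool_rot: [0.001, 0.028, 1.0, 0.0]
contact_force: [-1.0, 0.5, -1.5]
gripper_width: 0.685
grasp_force: 66.3
```

send_rows:
  steps:
    - {"translation":[-3,-3,3],"delta_rot":[-0.01,-0.1,-0.04],"jaw":5}
    - {"translation":[-6,-6,6],"delta_rot":[-0.02,-0.2,-0.08],"jaw":5}
    - {"translation":[-9,-9,9],"delta_rot":[-0.03,-0.32,-0.12],"jaw":5}
    - {"translation":[-12,-12,12],"delta_rot":[-0.037,-0.433,-0.161],"jaw":5}
    - {"translation":[-15,-15,15],"delta_rot":[-0.037,-0.433,-0.161],"jaw":5}
    - {"translation":[-17.4,-17.3,18.7],"delta_rot":[-0.037,-0.433,-0.161],"jaw":5}
    - {"translation":[-17.4,-17.3,18.7],"delta_rot":[-0.037,-0.433,-0.161],"jaw":5}
    - {"translation":[-17.4,-17.3,18.7],"delta_rot":[-0.037,-0.433,-0.161],"jaw":5}

```text
time: 32.0
tool_pos: [0.6152, -0.1308, 0.1417]
tool_rot: [0.214, -0.053, 0.975, 0.014]
contact_force: [0.6, 0.8, -0.1]
gripper_width: 0.684
grasp_force: 66.3
```

```bash
python3 - <<'E'
from chk import *
f,L=chk((w(62,-70,-5),RO),(w(49,-70,-5),RO)); held()
q=L[(L[:,0]>-5)&(L[:,0]<45)&(abs(L[:,1]+70)<24)&(L[:,2]>60)&(L[:,2]<110)]; print("block top z",len(q),np.percentile(q[:,2],[5,50,95]).round(1),"low end x",np.percentile(q[:,0],.5).round(1),np.polyfit(q[:,0],q[:,2],1).round(3))
E
```

```text
t 32.0 p [ 0.616  -0.1308  0.1444] w 0.686 gf 66.3 j [-0.43 -0.12  1.96  0.27  0.94 -2.23] F [ 0.3 -0.3 -0.7]
  T [0.17, -0.25, 8.54] R [0.003, -0.0, 0.001]
  T [1.3, -0.0, 0.0] R [-0.0, -0.0, -0.0]
TCP rack mm [ 63.8 -67.7  80.5] rot err deg [ 0.2 -0.   0. ]
held: near end x 46.3 bottom z -10.8 slope 0.017
block top z 6629 [101.2 109.2 109.9] low end x 17.4 [  0.144 104.067]
```

send_rows:
  steps:
    - {"translation":[0.2,-0.2,4],"delta_rot":[0,0,0],"jaw":5}
    - {"translation":[0.2,-0.2,7.5],"delta_rot":[0,0,0],"jaw":5}
    - {"translation":[0.2,-0.2,8.7],"delta_rot":[0,0,0],"jaw":5}
    - {"translation":[0.6,-0.2,8.7],"delta_rot":[0,0,0],"jaw":5}
    - {"translation":[1.0,-0.2,8.7],"delta_rot":[0,0,0],"jaw":5}
    - {"translation":[1.3,-0.2,8.7],"delta_rot":[0,0,0],"jaw":5}
    - {"translation":[1.4,-0.2,8.7],"delta_rot":[0,0,0],"jaw":5}
    - {"translation":[1.5,-0.2,8.7],"delta_rot":[0,0,0],"jaw":5}

```text
time: 32.95
tool_pos: [0.64, -0.1321, 0.0619]
tool_rot: [0.218, -0.053, 0.974, 0.011]
contact_force: [1.5, 2.1, 0.3]
gripper_width: 0.681
grasp_force: 66.5
```

```bash
python3 - <<'E'
from chk import *
f,L=chk()
q=L[(L[:,0]>4)&(L[:,0]<35)&(abs(L[:,1]+70)<24)&(L[:,2]>10)&(L[:,2]<40)]; print("block top z",len(q),np.percentile(q[:,2],[5,50,95]).round(1),"low end x",np.percentile(q[:,0],.5).round(1),np.polyfit(q[:,0],q[:,2],1).round(3))
E
```

```text
t 33.0 p [ 0.6401 -0.1321  0.0618] w 0.685 gf 66.5 j [-0.41  0.04  1.96  0.31  0.77 -2.27] F [1.6 1.7 0.2]
TCP rack mm [ 50.5 -71.7  -4.5] rot err deg [-0.   0.3 -0. ]
block top z 6740 [23.4 24.4 25.4] low end x 8.4 [-3.0000e-03  2.4452e+01]
```

send_rows:
  steps:
    - {"translation":[0.1,0.1,0.15],"delta_rot":[0,0,0],"jaw":5}
    - {"translation":[0.2,0.1,0.15],"delta_rot":[0,0,0],"jaw":5}
    - {"translation":[0.3,0.1,0.15],"delta_rot":[0,0,0],"jaw":5}
    - {"translation":[0.4,0.1,0.15],"delta_rot":[0,0,0],"jaw":5}
    - {"translation":[0.4,0.1,0.15],"delta_rot":[0,0,0],"jaw":5}
    - {"translation":[0.4,0.1,0.15],"delta_rot":[0,0,0],"jaw":5}
    - {"translation":[0.4,0.1,0.15],"delta_rot":[0,0,0],"jaw":5}
    - {"translation":[0.4,0.1,0.15],"delta_rot":[0,0,0],"jaw":5}

```text
time: 33.85
tool_pos: [0.6404, -0.1317, 0.0609]
tool_rot: [0.222, -0.053, 0.974, 0.011]
contact_force: [11.7, 2.6, 2.3]
gripper_width: 0.685
grasp_force: 66.0
```

```bash
python3 - <<'E'
from chk import *
f,L=chk()
for lo in(-6,):
    q=L[(L[:,0]>lo)&(L[:,0]<35)&(abs(L[:,1]+70)<24)&(L[:,2]>15)&(L[:,2]<30)]; print("block top z",len(q),np.percentile(q[:,2],[5,50,95]).round(1),"low end x",np.percentile(q[:,0],[.5,2,5]).round(1))
    print(np.histogram(q[:,0],np.arange(-6,36,3))[0])
E
```

```text
t 33.9 p [ 0.6404 -0.1317  0.0609] w 0.684 gf 66.0 j [-0.41  0.04  1.96  0.31  0.76 -2.28] F [11.8  1.5  1. ]
TCP rack mm [ 50.4 -71.3  -5.4] rot err deg [-0.2  0.6  0. ]
block top z 6546 [22.1 23.1 24. ] low end x [ 9.   9.3 10. ]
[  0   0   0   0  37 801 799 772 765 757 725 721 701]
```

send_rows:
  steps:
    - {"translation":[-0.2,0.1,0.1],"delta_rot":[0,0,0],"jaw":5}
    - {"translation":[-0.2,0.1,0.2],"delta_rot":[0,0,0],"jaw":5}
    - {"translation":[-0.2,0.1,0.35],"delta_rot":[0,0,0],"jaw":5}
    - {"translation":[-0.2,0.1,0.35],"delta_rot":[0,0,0],"jaw":5}
    - {"translation":[-0.2,0.1,0.35],"delta_rot":[0,0,0],"jaw":7.3}
    - {"translation":[-0.2,0.1,0.35],"delta_rot":[0,0,0],"jaw":7.3}
    - {"translation":[-0.2,0.1,0.35],"delta_rot":[0,0,0],"jaw":7.3}
    - {"translation":[-0.2,0.1,0.35],"delta_rot":[0,0,0],"jaw":7.3}

```text
time: 34.75
tool_pos: [0.6382, -0.1292, 0.0533]
tool_rot: [0.216, -0.053, 0.975, 0.013]
contact_force: [-0.2, 0.3, -0.3]
gripper_width: 0.856
grasp_force: 0.0
```

send_rows:
  steps:
    - {"translation":[0,0,-2],"delta_rot":[0,0,0],"jaw":7.3}
    - {"translation":[0,0,-5],"delta_rot":[0,0,0],"jaw":7.3}
    - {"translation":[0,0,-9],"delta_rot":[0,0,0],"jaw":7.3}
    - {"translation":[0,0,-13],"delta_rot":[0,0,0],"jaw":8.5}
    - {"translation":[0,0,-17],"delta_rot":[0,0,0],"jaw":8.5}
    - {"translation":[0,0,-20],"delta_rot":[0,0,0],"jaw":8.5}
    - {"translation":[0,0,-20],"delta_rot":[0,0,0],"jaw":8.5}
    - {"translation":[0,0,-20],"delta_rot":[0,0,0],"jaw":8.5}

```text
time: 35.55
tool_pos: [0.5549, -0.139, 0.236]
tool_rot: [0.217, -0.053, 0.975, 0.012]
contact_force: [0.2, 0.5, -0.4]
gripper_width: 0.992
grasp_force: 0.0
```

```bash
python3 - <<'E'
from chk import *
from blk import look
f,L=chk(); top_of(L,-70,10); look(("top",))
o=ori(DOWN,yawc(7.8))
plan([([.434,.135,.30],o),([.434,.135,.20],o)])
E
```

```text
t 35.6 p [ 0.5545 -0.1386  0.2343] w 0.993 gf 0.0 j [-0.5  -0.35  2.    0.27  1.14 -2.25] F [-0.2  0.5 -0.5]
TCP rack mm [ 45.6 -68.9 188.2] rot err deg [ 0.1 -0.  -0. ]
top z 19.7 centre 52.2 -69.3 size [92.  60.1] ang 0.2 x [ 6.4 97.7]
top table pos 481 -459 size 95 62 yaw -11.7 rgb [119. 110.  98.]
top table pos 433 135 size 95 60 yaw 8.2 rgb [125. 115. 103.]
t 35.8 p [ 0.5544 -0.1384  0.2332] w 0.996 gf 0.0 j [-0.5  -0.35  2.    0.27  1.14 -2.25] F [-0.1  0.2 -0.1]
  T [5.39, 28.5, -9.78] R [-0.003, 0.435, -0.028]
  T [0.0, 0.0, 10.0] R [-0.0, 0.0, -0.0]
```

send_rows:
  steps:
    - {"translation":[2,4,-4],"delta_rot":[0,0.1,0],"jaw":8.5}
    - {"translation":[3,8,-7],"delta_rot":[0,0.2,-0.01],"jaw":8.5}
    - {"translation":[4,12,-9.8],"delta_rot":[0,0.32,-0.02],"jaw":8.5}
    - {"translation":[5.4,16.5,-9.8],"delta_rot":[0,0.435,-0.028],"jaw":8.5}
    - {"translation":[5.4,21,-9.8],"delta_rot":[0,0.435,-0.028],"jaw":8.5}
    - {"translation":[5.4,25,-9.8],"delta_rot":[0,0.435,-0.028],"jaw":8.5}
    - {"translation":[5.4,28.5,-9.8],"delta_rot":[0,0.435,-0.028],"jaw":8.5}
    - {"translation":[5.4,28.5,-9.8],"delta_rot":[0,0.435,-0.028],"jaw":8.5}

```text
time: 36.55
tool_pos: [0.4333, 0.138, 0.3003]
tool_rot: [0.0, -0.071, 0.997, -0.002]
contact_force: [-0.0, 0.0, -0.5]
gripper_width: 0.998
grasp_force: 0.0
```

```bash
python3 - <<'E'
from h import *
a,b,g=wblk(.434,.135,.0185); o=ori(DOWN,yawc(g))
plan([([a,b,-.008],o),([a,b,.20],o)])
E
```

```text
blk 465.7 140.0 161 60 8.0 z 0.0205
t 36.6 p [0.434  0.1351 0.3005] w 0.996 gf 0.0 j [ 0.14 -0.4   1.89 -0.01  1.66 -1.57] F [ 0.6 -0.1  0.7]
  T [-3.2, 0.24, 30.85] R [-0.006, 0.0, -0.003]
  T [0.0, -0.0, -20.8] R [-0.0, -0.0, 0.0]
```

send_rows:
  steps:
    - {"translation":[0,0,5],"delta_rot":[0,0,0],"jaw":8.5}
    - {"translation":[0,0,10],"delta_rot":[0,0,0],"jaw":8.5}
    - {"translation":[0,0,15],"delta_rot":[0,0,0],"jaw":8.5}
    - {"translation":[0,0,20],"delta_rot":[0,0,0],"jaw":8.5}
    - {"translation":[0,0,25],"delta_rot":[0,0,0],"jaw":8.5}
    - {"translation":[0,0,28.5],"delta_rot":[0,0,0],"jaw":8.5}
    - {"translation":[0,0,30.5],"delta_rot":[0,0,0],"jaw":8.5}
    - {"translation":[0,0,30.8],"delta_rot":[0,0,0],"jaw":8.5}

```text
time: 37.45
tool_pos: [0.4323, 0.1312, -0.0099]
tool_rot: [-0.002, -0.067, 0.998, -0.003]
contact_force: [-0.6, -0.6, 0.3]
gripper_width: 0.993
grasp_force: 0.0
```

send_rows:
  steps:
    - {"translation":[0,0,0],"delta_rot":[0,0,0],"jaw":5}
    - {"translation":[0,0,0],"delta_rot":[0,0,0],"jaw":5}
    - {"translation":[0,0,0],"delta_rot":[0,0,0],"jaw":5}
    - {"translation":[0,0,0],"delta_rot":[0,0,0],"jaw":5}
    - {"translation":[0,0,0],"delta_rot":[0,0,0],"jaw":5}
    - {"translation":[0,0,0],"delta_rot":[0,0,0],"jaw":5}
    - {"translation":[0,0,-2],"delta_rot":[0,0,0],"jaw":5}
    - {"translation":[0,0,-5],"delta_rot":[0,0,0],"jaw":5}

```text
time: 38.25
tool_pos: [0.4331, 0.133, 0.0426]
tool_rot: [-0.001, -0.068, 0.998, -0.003]
contact_force: [-0.4, 0.2, -0.2]
gripper_width: 0.678
grasp_force: 65.1
```

send_rows:
  steps:
    - {"translation":[0,0,-4],"delta_rot":[0,0,0],"jaw":5}
    - {"translation":[0,0,-8],"delta_rot":[0,0,0],"jaw":5}
    - {"translation":[0,0,-12],"delta_rot":[0,0,0],"jaw":5}
    - {"translation":[0,0,-16],"delta_rot":[0,0,0],"jaw":5}
    - {"translation":[0,0,-18],"delta_rot":[0,0,0],"jaw":5}
    - {"translation":[0,0,-18],"delta_rot":[0,0,0],"jaw":5}
    - {"translation":[0,0,-18],"delta_rot":[0,0,0],"jaw":5}
    - {"translation":[0,0,-18],"delta_rot":[0,0,0],"jaw":5}

```text
time: 39.05
tool_pos: [0.4334, 0.1341, 0.2213]
tool_rot: [-0.0, -0.068, 0.998, -0.003]
contact_force: [0.1, 0.1, -1.5]
gripper_width: 0.68
grasp_force: 65.1
```

```bash
python3 - <<'E'
from chk import *
held(); plan([(w(64,-69,85),RO)])
E
```

```text
held: near end x 50.2 bottom z -6.8 slope 0.013
t 39.1 p [0.4335 0.1341 0.2214] w 0.677 gf 65.1 j [ 0.14 -0.37  2.   -0.01  1.52 -1.57] F [ 0.4 -0.5 -0.9]
  T [-14.34, -28.79, 7.42] R [0.0, -0.437, 0.028]
```

send_rows:
  steps:
    - {"translation":[-1,-4,0],"delta_rot":[0,-0.1,0],"jaw":5}
    - {"translation":[-3,-9,0],"delta_rot":[0,-0.2,0.01],"jaw":5}
    - {"translation":[-5,-14,0],"delta_rot":[0,-0.32,0.02],"jaw":5}
    - {"translation":[-7,-18.5,0],"delta_rot":[0,-0.437,0.028],"jaw":5}
    - {"translation":[-9,-23,0],"delta_rot":[0,-0.437,0.028],"jaw":5}
    - {"translation":[-12,-26.5,2],"delta_rot":[0,-0.437,0.028],"jaw":5}
    - {"translation":[-14.3,-28.8,5],"delta_rot":[0,-0.437,0.028],"jaw":5}
    - {"translation":[-14.3,-28.8,7.4],"delta_rot":[0,-0.437,0.028],"jaw":5}

```text
time: 39.95
tool_pos: [0.6162, -0.1352, 0.1476]
tool_rot: [0.216, -0.051, 0.975, 0.012]
contact_force: [-0.7, 0.7, -1.6]
gripper_width: 0.684
grasp_force: 65.1
```

```bash
python3 - <<'E'
from chk import *
f,L=chk((w(62,-69.5,15.5),RO)); held()
E
```

```text
t 40.0 p [ 0.6121 -0.1324  0.1417] w 0.68 gf 65.1 j [-0.43 -0.12  1.97  0.27  0.94 -2.23] F [-3.4  0.2 -4.3]
  T [-0.36, -0.09, 6.42] R [0.006, -0.009, -0.005]
TCP rack mm [ 59.  -69.   79.7] rot err deg [ 0.3 -0.5 -0.3]
held: near end x 49.2 bottom z -6.7 slope 0.012
```

send_rows:
  steps:
    - {"translation":[-0.3,-0.1,2],"delta_rot":[0,-0.01,0],"jaw":5}
    - {"translation":[-0.3,-0.1,4.5],"delta_rot":[0,-0.01,0],"jaw":5}
    - {"translation":[-0.3,-0.1,6.2],"delta_rot":[0,-0.01,0],"jaw":5}
    - {"translation":[-0.1,-0.1,6.4],"delta_rot":[0,-0.01,0],"jaw":5}
    - {"translation":[0.2,-0.1,6.4],"delta_rot":[0,-0.01,0],"jaw":5}
    - {"translation":[0.5,-0.1,6.4],"delta_rot":[0,-0.01,0],"jaw":5}
    - {"translation":[0.7,-0.1,6.4],"delta_rot":[0,-0.01,0],"jaw":5}
    - {"translation":[0.8,-0.1,6.4],"delta_rot":[0,-0.01,0],"jaw":5}

```text
time: 40.9
tool_pos: [0.6355, -0.1313, 0.0916]
tool_rot: [0.223, -0.053, 0.973, 0.012]
contact_force: [0.2, 0.2, -0.9]
gripper_width: 0.681
grasp_force: 65.1
```

```bash
cat >> chk.py <<'E'
def toph(L,y,z0,z1):
    q=L[(L[:,0]>-6)&(L[:,0]<35)&(abs(L[:,1]-y)<24)&(L[:,2]>z0)&(L[:,2]<z1)]; print("held top z",len(q),np.percentile(q[:,2],[5,50,95]).round(1),"low end x",np.percentile(q[:,0],[.5,2]).round(1))
E
python3 - <<'E'
from chk import *
f,L=chk(); toph(L,-70,32,47)
E
```

```text
t 41.0 p [ 0.6353 -0.1312  0.0913] w 0.68 gf 65.1 j [-0.42 -0.01  1.96  0.3   0.82 -2.26] F [-0.2 -0.4 -0.7]
TCP rack mm [ 58.7 -70.2  24.2] rot err deg [-0.   0.8 -0. ]
held top z 521 [32.5 40.5 46.9] low end x [3.7 3.9]
```

send_rows:
  steps:
    - {"translation":[0,0.1,0.4],"delta_rot":[0,0.014,0],"jaw":5}
    - {"translation":[0,0.1,0.8],"delta_rot":[0,0.014,0],"jaw":5}
    - {"translation":[0.2,0.1,0.9],"delta_rot":[0,0.014,0],"jaw":5}
    - {"translation":[0.4,0.1,0.9],"delta_rot":[0,0.014,0],"jaw":5}
    - {"translation":[0.6,0.1,0.9],"delta_rot":[0,0.014,0],"jaw":5}
    - {"translation":[0.75,0.1,0.9],"delta_rot":[0,0.014,0],"jaw":5}
    - {"translation":[0.75,0.1,0.9],"delta_rot":[0,0.014,0],"jaw":5}
    - {"translation":[0.75,0.1,0.9],"delta_rot":[0,0.014,0],"jaw":5}

```text
time: 41.8
tool_pos: [0.6341, -0.1302, 0.0807]
tool_rot: [0.218, -0.053, 0.974, 0.012]
contact_force: [5.3, 2.7, -0.8]
gripper_width: 0.683
grasp_force: 65.2
```

```bash
python3 - <<'E'
from chk import *
f,L=chk(); toph(L,-70,32,47)
E
```

```text
t 41.9 p [ 0.6341 -0.1302  0.0807] w 0.681 gf 65.2 j [-0.41  0.    1.96  0.3   0.81 -2.26] F [ 6.5  1.7 -0.4]
TCP rack mm [ 53.2 -69.1  15.1] rot err deg [-0.   0.2 -0. ]
held top z 7338 [38.5 39.5 40.5] low end x [5.  5.4]
```

send_rows:
  steps:
    - {"translation":[-0.1,0,0.1],"delta_rot":[0,0,0],"jaw":5}
    - {"translation":[-0.1,0,0.2],"delta_rot":[0,0,0],"jaw":5}
    - {"translation":[-0.1,0,0.25],"delta_rot":[0,0,0],"jaw":5}
    - {"translation":[-0.1,0,0.25],"delta_rot":[0,0,0],"jaw":5}
    - {"translation":[-0.1,0,0.25],"delta_rot":[0,0,0],"jaw":7.3}
    - {"translation":[-0.1,0,0.25],"delta_rot":[0,0,0],"jaw":7.3}
    - {"translation":[-0.1,0,0.25],"delta_rot":[0,0,0],"jaw":7.3}
    - {"translation":[-0.1,0,0.25],"delta_rot":[0,0,0],"jaw":7.3}

```text
time: 42.7
tool_pos: [0.634, -0.1301, 0.0767]
tool_rot: [0.215, -0.053, 0.975, 0.012]
contact_force: [0.3, -0.1, 0.7]
gripper_width: 0.855
grasp_force: 0.0
```

send_rows:
  steps:
    - {"translation":[0,0,-2],"delta_rot":[0,0,0],"jaw":7.3}
    - {"translation":[0,0,-5],"delta_rot":[0,0,0],"jaw":7.3}
    - {"translation":[0,0,-9],"delta_rot":[0,0,0],"jaw":7.3}
    - {"translation":[0,0,-13],"delta_rot":[0,0,0],"jaw":8.5}
    - {"translation":[0,0,-17],"delta_rot":[0,0,0],"jaw":8.5}
    - {"translation":[0,0,-20],"delta_rot":[0,0,0],"jaw":8.5}
    - {"translation":[0,0,-20],"delta_rot":[0,0,0],"jaw":8.5}
    - {"translation":[0,0,-20],"delta_rot":[0,0,0],"jaw":8.5}

```text
time: 43.5
tool_pos: [0.5505, -0.1395, 0.2591]
tool_rot: [0.216, -0.053, 0.975, 0.012]
contact_force: [1.7, -0.1, -0.8]
gripper_width: 0.988
grasp_force: 0.0
```

```bash
python3 - <<'E'
from chk import *
from blk import look
f,L=chk(); top_of(L,-70,28); look(("top",))
o=ori(DOWN,yawc(-11.7))
plan([([.481,-.459,.30],o)])
E
```

```text
t 43.5 p [ 0.5501 -0.1391  0.2573] w 0.994 gf 0.0 j [-0.5  -0.37  1.98  0.27  1.19 -2.24] F [ 0.5  0.1 -1.3]
TCP rack mm [ 51.3 -68.9 210.9] rot err deg [ 0.1 -0.1 -0. ]
top z 37.7 centre 51.3 -68.7 size [93.3 60.1] ang 0.3 x [ 4.9 97.6]
top table pos 481 -460 size 95 61 yaw -10.9 rgb [120. 110.  98.]
t 43.7 p [ 0.55   -0.1388  0.2561] w 0.991 gf 0.0 j [-0.5  -0.37  1.98  0.27  1.19 -2.24] F [-0.3 -1.2 -0.2]
  T [7.5, -31.07, -8.4] R [0.07, 0.429, 0.307]
```

```bash
python3 - <<'E'
from h import *
o=ori(DOWN,yawc(-11.3))
plan([([.44,-.28,.33],o),([.481,-.4595,.20],o)])
E
```

```text
t 43.8 p [ 0.5501 -0.1389  0.2563] w 0.994 gf 0.0 j [-0.5  -0.37  1.98  0.27  1.19 -2.24] F [ 0.1  0.2 -0.7]
  T [8.22, -12.82, -11.95] R [0.069, 0.429, 0.301]
  T [-7.54, -16.8, 13.0] R [-0.0, -0.0, 0.0]
```

send_rows:
  steps:
    - {"translation":[3,-3,-4],"delta_rot":[0.015,0.1,0.07],"jaw":8.5}
    - {"translation":[5,-6,-8],"delta_rot":[0.03,0.21,0.15],"jaw":8.5}
    - {"translation":[7,-9,-11],"delta_rot":[0.05,0.32,0.22],"jaw":8.5}
    - {"translation":[8.2,-12.8,-12],"delta_rot":[0.069,0.429,0.301],"jaw":8.5}
    - {"translation":[8.2,-12.8,-12],"delta_rot":[0.069,0.429,0.301],"jaw":8.5}
    - {"translation":[8.2,-12.8,-12],"delta_rot":[0.069,0.429,0.301],"jaw":8.5}
    - {"translation":[8.2,-12.8,-12],"delta_rot":[0.069,0.429,0.301],"jaw":8.5}
    - {"translation":[8.2,-12.8,-12],"delta_rot":[0.069,0.429,0.301],"jaw":8.5}

```text
time: 44.55
tool_pos: [0.44, -0.2789, 0.3319]
tool_rot: [0.002, 0.098, 0.995, -0.0]
contact_force: [-0.0, 0.9, -1.0]
gripper_width: 0.994
grasp_force: 0.0
```

send_rows:
  steps:
    - {"translation":[0,-4,0],"delta_rot":[0,0,0],"jaw":8.5}
    - {"translation":[-1,-8,0],"delta_rot":[0,0,0],"jaw":8.5}
    - {"translation":[-3,-12,2],"delta_rot":[0,0,0],"jaw":8.5}
    - {"translation":[-5,-16,5],"delta_rot":[0,0,0],"jaw":8.5}
    - {"translation":[-7.5,-16.8,9],"delta_rot":[0,0,0],"jaw":8.5}
    - {"translation":[-7.5,-16.8,13],"delta_rot":[0,0,0],"jaw":8.5}
    - {"translation":[-7.5,-16.8,13],"delta_rot":[0,0,0],"jaw":8.5}
    - {"translation":[-7.5,-16.8,13],"delta_rot":[0,0,0],"jaw":8.5}

```text
time: 45.35
tool_pos: [0.4809, -0.4587, 0.203]
tool_rot: [0.001, 0.098, 0.995, -0.0]
contact_force: [-0.1, -0.4, 0.1]
gripper_width: 0.993
grasp_force: 0.0
```

```bash
python3 - <<'E'
from h import *
a,b,g=wblk(.481,-.4595,.019); frame("top"); o=ori(DOWN,yawc(g))
plan([([a,b,-.008],o)])
E
```

```text
blk 453.1 -463.6 164 88 8.7 z 0.0206
t 45.5 p [ 0.4821 -0.4606  0.2076] w 0.998 gf 0.0 j [-0.87  0.15  1.53  0.    1.45 -2.25] F [ 0.3  0.6 -0.1]
  T [2.97, -0.75, 21.54] R [-0.007, 0.008, -0.35]
```

send_rows:
  steps:
    - {"translation":[0.1,0.1,5],"delta_rot":[0,0,0],"jaw":8.5}
    - {"translation":[0.1,0.1,10],"delta_rot":[0,0,0],"jaw":8.5}
    - {"translation":[0.1,0.1,15],"delta_rot":[0,0,0],"jaw":8.5}
    - {"translation":[0.1,0.1,18.5],"delta_rot":[0,0,0],"jaw":8.5}
    - {"translation":[0.1,0.1,20.5],"delta_rot":[0,0,0],"jaw":8.5}
    - {"translation":[0.1,0.1,21.5],"delta_rot":[0,0,0],"jaw":8.5}
    - {"translation":[0.1,0.1,21.5],"delta_rot":[0,0,0],"jaw":8.5}
    - {"translation":[0.1,0.1,21.5],"delta_rot":[0,0,0],"jaw":8.5}

```text
time: 46.3
tool_pos: [0.4822, -0.4606, -0.009]
tool_rot: [0.003, 0.099, 0.995, -0.002]
contact_force: [0.7, -0.0, 0.1]
gripper_width: 0.995
grasp_force: 0.0
```

send_rows:
  steps:
    - {"translation":[0,0,0],"delta_rot":[0,0,0],"jaw":5}
    - {"translation":[0,0,0],"delta_rot":[0,0,0],"jaw":5}
    - {"translation":[0,0,0],"delta_rot":[0,0,0],"jaw":5}
    - {"translation":[0,0,0],"delta_rot":[0,0,0],"jaw":5}
    - {"translation":[0,0,0],"delta_rot":[0,0,0],"jaw":5}
    - {"translation":[0,0,0],"delta_rot":[0,0,0],"jaw":5}
    - {"translation":[0,0,-2],"delta_rot":[0,0,0],"jaw":5}
    - {"translation":[0,0,-5],"delta_rot":[0,0,0],"jaw":5}

```text
time: 47.1
tool_pos: [0.4793, -0.4572, 0.0361]
tool_rot: [-0.0, 0.099, 0.995, 0.001]
contact_force: [-0.7, -0.2, -1.1]
gripper_width: 0.686
grasp_force: 66.4
```

send_rows:
  steps:
    - {"translation":[1,0,-4],"delta_rot":[0,0,0],"jaw":5}
    - {"translation":[2,0,-8],"delta_rot":[0,0,0],"jaw":5}
    - {"translation":[3,0,-12],"delta_rot":[0,0,0],"jaw":5}
    - {"translation":[4,0,-16],"delta_rot":[0,0,0],"jaw":5}
    - {"translation":[5,0,-20],"delta_rot":[0,0,0],"jaw":5}
    - {"translation":[6,0,-24],"delta_rot":[0,0,0],"jaw":5}
    - {"translation":[6,0,-28],"delta_rot":[0,0,0],"jaw":5}
    - {"translation":[6,0,-28],"delta_rot":[0,0,0],"jaw":5}

```text
time: 47.9
tool_pos: [0.4222, -0.4486, 0.3269]
tool_rot: [0.006, 0.099, 0.995, -0.006]
contact_force: [0.2, -0.8, 0.2]
gripper_width: 0.682
grasp_force: 66.5
```

```bash
python3 - <<'E'
from chk import *
frame("top"); held(); o=ori(DOWN,yawc(6.2))
plan([([.46,-.17,.34],o),(w(64,-69,100),RO)])
E
```

```text
held: near end x 48.1 bottom z -11.9 slope 0.013
t 48.0 p [ 0.4208 -0.4463  0.3171] w 0.683 gf 66.5 j [-0.94 -0.01  1.53  0.    1.63 -2.31] F [ 0.6  0.4 -2. ]
  T [1.59, 27.86, -2.31] R [-0.001, 0.003, -0.306]
  T [-15.12, 2.09, 17.78] R [-0.0, -0.436, -0.0]
```

send_rows:
  steps:
    - {"translation":[0.2,4,-1],"delta_rot":[0,0,-0.04],"jaw":5}
    - {"translation":[0.5,9,-2],"delta_rot":[0,0,-0.1],"jaw":5}
    - {"translation":[0.8,14,-2.3],"delta_rot":[0,0,-0.16],"jaw":5}
    - {"translation":[1.1,19,-2.3],"delta_rot":[0,0,-0.22],"jaw":5}
    - {"translation":[1.4,24,-2.3],"delta_rot":[0,0,-0.28],"jaw":5}
    - {"translation":[1.6,27.9,-2.3],"delta_rot":[0,0,-0.306],"jaw":5}
    - {"translation":[1.6,27.9,-2.3],"delta_rot":[0,0,-0.306],"jaw":5}
    - {"translation":[1.6,27.9,-2.3],"delta_rot":[0,0,-0.306],"jaw":5}

```text
time: 48.85
tool_pos: [0.4597, -0.169, 0.3383]
tool_rot: [0.0, -0.055, 0.998, -0.0]
contact_force: [-0.9, 0.3, -1.7]
gripper_width: 0.683
grasp_force: 66.4
```

send_rows:
  steps:
    - {"translation":[-3,0.5,3],"delta_rot":[0,-0.1,0],"jaw":5}
    - {"translation":[-6,1,6],"delta_rot":[0,-0.2,0],"jaw":5}
    - {"translation":[-9,1.5,9],"delta_rot":[0,-0.32,0],"jaw":5}
    - {"translation":[-12,2,12],"delta_rot":[0,-0.436,0],"jaw":5}
    - {"translation":[-15.1,2.1,15.5],"delta_rot":[0,-0.436,0],"jaw":5}
    - {"translation":[-15.1,2.1,17.8],"delta_rot":[0,-0.436,0],"jaw":5}
    - {"translation":[-15.1,2.1,17.8],"delta_rot":[0,-0.436,0],"jaw":5}
    - {"translation":[-15.1,2.1,17.8],"delta_rot":[0,-0.436,0],"jaw":5}

```text
time: 49.65
tool_pos: [0.6079, -0.1342, 0.1619]
tool_rot: [0.216, -0.052, 0.975, 0.011]
contact_force: [0.1, 0.7, -0.6]
gripper_width: 0.688
grasp_force: 66.3
```

```bash
python3 - <<'E'
from chk import *
frame("top");f,L=chk((w(62,-69.5,31),RO)); held()
E
```

```text
t 49.8 p [ 0.6094 -0.1345  0.1652] w 0.682 gf 66.4 j [-0.44 -0.16  1.96  0.27  0.97 -2.23] F [-0.1  0.1 -2. ]
  T [0.46, 0.16, 7.12] R [-0.004, 0.005, 0.0]
TCP rack mm [ 66.2 -70.7 102.3] rot err deg [-0.2  0.3  0. ]
held: near end x 47.1 bottom z -11.9 slope 0.013
```

send_rows:
  steps:
    - {"translation":[0.4,0.2,3],"delta_rot":[0,0,0],"jaw":5}
    - {"translation":[0.4,0.2,6],"delta_rot":[0,0,0],"jaw":5}
    - {"translation":[0.4,0.2,7.4],"delta_rot":[0,0,0],"jaw":5}
    - {"translation":[0.8,0.2,7.4],"delta_rot":[0,0,0],"jaw":5}
    - {"translation":[1.1,0.2,7.4],"delta_rot":[0,0,0],"jaw":5}
    - {"translation":[1.4,0.2,7.4],"delta_rot":[0,0,0],"jaw":5}
    - {"translation":[1.6,0.2,7.4],"delta_rot":[0,0,0],"jaw":5}
    - {"translation":[1.7,0.2,7.4],"delta_rot":[0,0,0],"jaw":5}

```text
time: 50.65
tool_pos: [0.6266, -0.1299, 0.0918]
tool_rot: [0.221, -0.052, 0.974, 0.01]
contact_force: [7.9, 3.2, -0.3]
gripper_width: 0.682
grasp_force: 68.2
```

```bash
python3 - <<'E'
from chk import *
frame("top");f,L=chk(); toph(L,-70,50,66)
E
```

```text
t 50.8 p [ 0.6266 -0.1299  0.0917] w 0.684 gf 68.1 j [-0.42 -0.03  1.98  0.29  0.82 -2.26] F [ 6.8  2.  -0.9]
TCP rack mm [ 51.2 -68.   28.3] rot err deg [-0.2  0.5  0. ]
held top z 8695 [55.7 58.6 59.6] low end x [-4.7  0.4]
```

send_rows:
  steps:
    - {"translation":[-0.1,-0.1,0.1],"delta_rot":[0,0,0],"jaw":5}
    - {"translation":[-0.1,-0.1,0.2],"delta_rot":[0,0,0],"jaw":5}
    - {"translation":[-0.1,-0.1,0.3],"delta_rot":[0,0,0],"jaw":5}
    - {"translation":[-0.1,-0.1,0.3],"delta_rot":[0,0,0],"jaw":5}
    - {"translation":[-0.1,-0.1,0.3],"delta_rot":[0,0,0],"jaw":7.3}
    - {"translation":[-0.1,-0.1,0.3],"delta_rot":[0,0,0],"jaw":7.3}
    - {"translation":[-0.1,-0.1,0.3],"delta_rot":[0,0,0],"jaw":7.3}
    - {"translation":[-0.1,-0.1,0.3],"delta_rot":[0,0,0],"jaw":7.3}

```text
time: 51.6
tool_pos: [0.6258, -0.1302, 0.0854]
tool_rot: [0.217, -0.053, 0.975, 0.011]
contact_force: [-1.2, 0.4, -0.1]
gripper_width: 0.852
grasp_force: 0.0
```

send_rows:
  steps:
    - {"translation":[0,0,-2],"delta_rot":[0,0,0],"jaw":7.3}
    - {"translation":[0,0,-5],"delta_rot":[0,0,0],"jaw":7.3}
    - {"translation":[0,0,-9],"delta_rot":[0,0,0],"jaw":7.3}
    - {"translation":[0,0,-13],"delta_rot":[0,0,0],"jaw":8.5}
    - {"translation":[0,0,-17],"delta_rot":[0,0,0],"jaw":8.5}
    - {"translation":[0,0,-20],"delta_rot":[0,0,0],"jaw":8.5}
    - {"translation":[0,0,-20],"delta_rot":[0,0,0],"jaw":8.5}
    - {"translation":[0,0,-20],"delta_rot":[0,0,0],"jaw":8.5}

```text
time: 52.4
tool_pos: [0.542, -0.1393, 0.2678]
tool_rot: [0.218, -0.053, 0.975, 0.01]
contact_force: [0.1, -0.3, -0.8]
gripper_width: 0.994
grasp_force: 0.0
```

```bash
python3 - <<'E'
from chk import *
f,L=chk(); top_of(L,-70,46)
T=frame("top"); P=T["P"]; im=T["pixels"]
# brayer: dark roller and handle axis
m=(P[...,0]>.34)&(P[...,0]<.42)&(P[...,1]>-.40)&(P[...,1]<-.24)&(P[...,2]>.025)
q=P[m]; r=cv2.minAreaRect((q[:,:2]*1000).astype(np.float32)); print("roller",np.round(r[0],1),np.round(r[1],1),round(r[2],1))
for x in np.arange(.42,.54,.015):
    k=P[(P[...,0]>x)&(P[...,0]<x+.015)&(P[...,1]>-.38)&(P[...,1]<-.26)&(P[...,2]>.022)]
    if len(k): print(round(x,3),len(k),k.mean(0).round(4),np.ptp(k[:,1]).round(3))
o=ori(DOWN,yawc(-4))
plan([([.46,-.25,.33],o),([.455,-.317,.20],o)])
E
```

```text
t 52.5 p [ 0.5416 -0.1389  0.2662] w 0.997 gf 0.0 j [-0.51 -0.4   1.99  0.27  1.21 -2.24] F [-1.1 -0.8 -1.4]
TCP rack mm [ 47.5 -67.8 222.4] rot err deg [-0.1  0.1  0. ]
top z 55.2 centre 49.9 -68.3 size [97.2 60.1] ang 0.3 x [ 4.2 97.9]
roller [ 387.  -318.2] [98.3 62.1] 84.9
0.42 24 [ 0.4286 -0.3143  0.028 ] 0.032
0.435 26 [ 0.4412 -0.3164  0.0294] 0.018
0.45 26 [ 0.4575 -0.3187  0.0291] 0.016
0.465 30 [ 0.4732 -0.3182  0.0293] 0.02
0.48 27 [ 0.487  -0.3187  0.0283] 0.02
0.495 29 [ 0.5018 -0.3204  0.0272] 0.019
0.51 31 [ 0.5176 -0.3221  0.028 ] 0.02
0.525 7 [ 0.5315 -0.3223  0.0251] 0.031
0.54 7 [ 0.5473 -0.3234  0.0238] 0.032
t 52.6 p [ 0.5415 -0.1386  0.2649] w 0.997 gf 0.0 j [-0.51 -0.4   1.99  0.27  1.21 -2.24] F [ 0.8 -0.1 -0.3]
  T [5.69, -10.2, -9.83] R [0.039, 0.435, 0.175]
  T [0.03, -6.72, 13.0] R [-0.0, -0.0, 0.0]
```

send_rows:
  steps:
    - {"translation":[2,-2,-4],"delta_rot":[0.01,0.1,0.04],"jaw":8.5}
    - {"translation":[4,-5,-7],"delta_rot":[0.02,0.22,0.09],"jaw":8.5}
    - {"translation":[5.7,-8,-9.8],"delta_rot":[0.03,0.33,0.13],"jaw":8.5}
    - {"translation":[5.7,-10.2,-9.8],"delta_rot":[0.039,0.435,0.175],"jaw":8.5}
    - {"translation":[5.7,-10.2,-9.8],"delta_rot":[0.039,0.435,0.175],"jaw":8.5}
    - {"translation":[5.7,-10.2,-9.8],"delta_rot":[0.039,0.435,0.175],"jaw":8.5}
    - {"translation":[5.7,-10.2,-9.8],"delta_rot":[0.039,0.435,0.175],"jaw":8.5}
    - {"translation":[5.7,-10.2,-9.8],"delta_rot":[0.039,0.435,0.175],"jaw":8.5}

```text
time: 53.4
tool_pos: [0.46, -0.2495, 0.3319]
tool_rot: [0.002, 0.035, 0.999, -0.001]
contact_force: [0.4, 0.3, -0.1]
gripper_width: 0.994
grasp_force: 0.0
```

send_rows:
  steps:
    - {"translation":[0,0,0],"delta_rot":[0,0,0.14],"jaw":8.5}
    - {"translation":[0,0,0],"delta_rot":[0,0,0.28],"jaw":8.5}
    - {"translation":[0,0,0],"delta_rot":[0,0,0.42],"jaw":8.5}
    - {"translation":[0,0,0],"delta_rot":[0,0,0.56],"jaw":8.5}
    - {"translation":[0,0,0],"delta_rot":[0,0,0.7],"jaw":8.5}
    - {"translation":[0,0,0],"delta_rot":[0,0,0.84],"jaw":8.5}
    - {"translation":[0,0,0],"delta_rot":[0,0,0.98],"jaw":8.5}
    - {"translation":[0,0,0],"delta_rot":[0,0,1.1],"jaw":8.5}

```text
time: 54.2
tool_pos: [0.46, -0.2496, 0.3325]
tool_rot: [0.002, 0.554, 0.832, 0.0]
contact_force: [-0.7, 0.6, -0.8]
gripper_width: 0.998
grasp_force: 0.0
```

send_rows:
  steps:
    - {"translation":[0,0,0],"delta_rot":[0,0,0.14],"jaw":8.5}
    - {"translation":[0,0,0],"delta_rot":[0,0,0.28],"jaw":8.5}
    - {"translation":[0,0,0],"delta_rot":[0,0,0.42],"jaw":8.5}
    - {"translation":[0,0,0],"delta_rot":[0,0,0.56],"jaw":8.5}
    - {"translation":[0,0,0],"delta_rot":[0,0,0.7],"jaw":8.5}
    - {"translation":[0,0,0],"delta_rot":[0,0,0.84],"jaw":8.5}
    - {"translation":[0,0,0],"delta_rot":[0,0,0.98],"jaw":8.5}
    - {"translation":[0,0,0],"delta_rot":[0,0,1.1],"jaw":8.5}

```text
time: 55.0
tool_pos: [0.46, -0.2496, 0.3325]
tool_rot: [0.002, 0.907, 0.42, 0.001]
contact_force: [0.7, 0.0, -0.7]
gripper_width: 0.997
grasp_force: 0.0
```

send_rows:
  steps:
    - {"translation":[0,0,0],"delta_rot":[0,0,0.14],"jaw":8.5}
    - {"translation":[0,0,0],"delta_rot":[0,0,0.28],"jaw":8.5}
    - {"translation":[0,0,0],"delta_rot":[0,0,0.42],"jaw":8.5}
    - {"translation":[0,0,0],"delta_rot":[0,0,0.56],"jaw":8.5}
    - {"translation":[0,0,0],"delta_rot":[0,0,0.7],"jaw":8.5}
    - {"translation":[0,0,0],"delta_rot":[0,0,0.84],"jaw":8.5}
    - {"translation":[0,0,0],"delta_rot":[0,0,0.94],"jaw":8.5}
    - {"translation":[0,0,0],"delta_rot":[0,0,0.94],"jaw":8.5}

```text
time: 55.8
tool_pos: [0.46, -0.2497, 0.3325]
tool_rot: [0.001, 0.999, -0.034, 0.002]
contact_force: [0.1, 0.0, 0.1]
gripper_width: 1.0
grasp_force: 0.0
```

```bash
python3 - <<'E'
from h import *
T=frame("top"); f=frame("wrist"); cv2.imwrite("pics/w6.png",f["pixels"]); P=f["P"]
for nm,F in(("wrist",f),("top",T)):
    P=F["P"]; q=P[(P[...,0]>.34)&(P[...,0]<.41)&(P[...,1]>-.40)&(P[...,1]<-.24)&(P[...,2]>.036)&(P[...,2]<.045)]
    if len(q)>10: r=cv2.minAreaRect((q[:,:2]*1000).astype(np.float32)); print(nm,"roller top",len(q),np.round(r[0],1),np.round(r[1],1),round(r[2],1))
    k=P[(P[...,0]>.43)&(P[...,0]<.53)&(P[...,1]>-.37)&(P[...,1]<-.27)&(P[...,2]>.024)&(P[...,2]<.04)]
    if len(k)>10: print(nm,"handle fit",np.polyfit(k[:,0],k[:,1],1).round(4), k[:,0].min().round(3),k[:,0].max().round(3))
    k=P[(P[...,0]>.53)&(P[...,0]<.59)&(P[...,1]>-.36)&(P[...,1]<-.29)&(P[...,2]>.012)&(P[...,2]<.03)]
    if len(k)>10: print(nm,"loop",len(k),k.min(0).round(4),k.max(0).round(4))
o=ori(DOWN,[-x for x in yawc(-4.4)])
plan([([.468,-.3185,.20],o)])
E
```

```text
wrist roller top 979 [ 377.6 -311.7] [88.7 29.6] 86.1
wrist handle fit [-0.0822 -0.2796] 0.43 0.529
wrist loop 215 [ 0.53   -0.3431  0.02  ] [ 0.5615 -0.3078  0.026 ]
top roller top 66 [ 378.5 -306. ] [56.6 27.9] 80.4
top handle fit [-0.042  -0.2967] 0.432 0.461
t 56.0 p [ 0.4602 -0.25    0.3324] w 0.994 gf 0.0 j [-0.64 -0.24  1.7   0.    1.67  1.  ] F [-0.7  0.7  0.2]
  T [1.18, 6.75, 13.26] R [0.002, -0.004, 0.011]
```

View pics/w6.png

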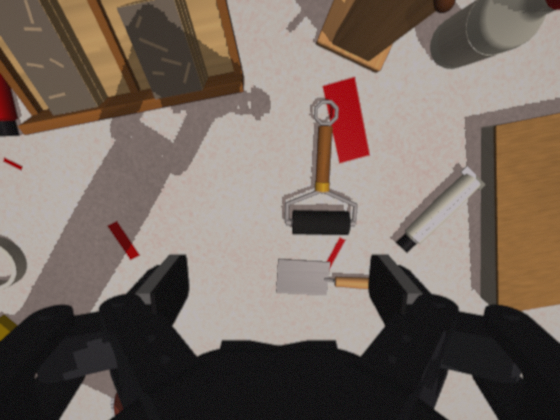

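send_rows:
  steps:
    - {"translation":[0.5,4,2],"delta_rot":[0,0,0.016],"jaw":8.5}
    - {"translation":[0.5,6.7,5],"delta_rot":[0,0,0.016],"jaw":8.5}
    - {"translation":[0.5,6.7,10],"delta_rot":[0,0,0.016],"jaw":8.5}
    - {"translation":[0.5,6.7,15],"delta_rot":[0,0,0.016],"jaw":8.5}
    - {"translation":[0.5,6.7,20],"delta_rot":[0,0,0.016],"jaw":8.5}
    - {"translation":[0.5,6.7,22],"delta_rot":[0,0,0.016],"jaw":8.5}
    - {"translation":[0.5,6.7,22],"delta_rot":[0,0,0.016],"jaw":8.5}
    - {"translation":[0.5,6.7,22],"delta_rot":[0,0,0.016],"jaw":8.5}

```text
time: 56.75
tool_pos: [0.4618, -0.3183, 0.1132]
tool_rot: [0.001, 0.999, -0.042, 0.002]
contact_force: [0.2, -0.1, 0.4]
gripper_width: 0.995
grasp_force: 0.0
```

```bash
python3 - <<'E'
from h import *
frame("top"); o=ori(DOWN,[-x for x in yawc(-4.7)])
plan([([.4603,-.3175,-.006],o)])
p,r,s=pose(); f=frame("wrist"); L=r.inv().apply(f["P"].reshape(-1,3)-p)*1000
k=L[(L[:,2]>85)&(L[:,2]<105)&(L[:,0]>0)&(L[:,0]<60)&(abs(L[:,1])<30)]; print("handle y in tool",np.polyfit(k[:,0],k[:,1],1).round(3) if len(k)>5 else len(k))
k=L[(abs(L[:,1])<40)&(L[:,0]>40)&(L[:,0]<125)&(abs(L[:,2]-92)<14)]; print(len(k), np.percentile(k[:,0],[1,99]).round(1) if len(k) else 0)
E
```

```text
t 56.9 p [ 0.4629 -0.3192  0.1152] w 1.0 gf 0.0 j [-0.74 -0.01  1.86  0.    1.28  0.92] F [ 0.3 -1.  -0.7]
  T [-0.36, -0.21, 12.12] R [0.005, -0.007, -0.002]
handle y in tool [ 0.002 -1.015]
1691 [40.4 98. ]
```

send_rows:
  steps:
    - {"translation":[-0.3,-0.1,4],"delta_rot":[0,-0.007,0],"jaw":8.5}
    - {"translation":[-0.3,-0.1,8],"delta_rot":[0,-0.007,0],"jaw":8.5}
    - {"translation":[-0.3,-0.1,11],"delta_rot":[0,-0.007,0],"jaw":8.5}
    - {"translation":[-0.3,-0.1,12.1],"delta_rot":[0,-0.007,0],"jaw":8.5}
    - {"translation":[-0.3,-0.1,12.1],"delta_rot":[0,-0.007,0],"jaw":8.5}
    - {"translation":[-0.3,-0.1,12.1],"delta_rot":[0,-0.007,0],"jaw":4}
    - {"translation":[-0.3,-0.1,12.1],"delta_rot":[0,-0.007,0],"jaw":3}
    - {"translation":[-0.3,-0.1,12.1],"delta_rot":[0,-0.007,0],"jaw":1.5}

```text
time: 57.7
tool_pos: [0.4602, -0.3182, -0.0066]
tool_rot: [0.002, 0.999, -0.042, -0.0]
contact_force: [0.2, -0.6, -0.5]
gripper_width: 0.514
grasp_force: 0.0
```

send_rows:
  steps:
    - {"translation":[0,0,0],"delta_rot":[0,0,0],"jaw":1}
    - {"translation":[0,0,0],"delta_rot":[0,0,0],"jaw":1}
    - {"translation":[0,0,0],"delta_rot":[0,0,0],"jaw":1}
    - {"translation":[0,0,0],"delta_rot":[0,0,0],"jaw":1}
    - {"translation":[0,0,-1],"delta_rot":[0,0,0],"jaw":1}
    - {"translation":[0,0,-3],"delta_rot":[0,0,0],"jaw":1}
    - {"translation":[0,0,-6],"delta_rot":[0,0,0],"jaw":1}
    - {"translation":[0,0,-9],"delta_rot":[0,0,0],"jaw":1}

```text
time: 58.5
tool_pos: [0.4584, -0.3162, 0.0814]
tool_rot: [0.0, 0.999, -0.042, -0.003]
contact_force: [0.2, 0.1, -2.0]
gripper_width: 0.236
grasp_force: 58.7
```

send_rows:
  steps:
    - {"translation":[-1,0,-4],"delta_rot":[0,0,0],"jaw":1}
    - {"translation":[-2,0,-8],"delta_rot":[0,0,0],"jaw":1}
    - {"translation":[-3,0,-12],"delta_rot":[0,0,0],"jaw":1}
    - {"translation":[-4,0,-16],"delta_rot":[0,0,0],"jaw":1}
    - {"translation":[-4,0,-20],"delta_rot":[0,0,0],"jaw":1}
    - {"translation":[-4,0,-22],"delta_rot":[0,0,0],"jaw":1}
    - {"translation":[-4,0,-22],"delta_rot":[0,0,0],"jaw":1}
    - {"translation":[-4,0,-22],"delta_rot":[0,0,0],"jaw":1}

```text
time: 59.3
tool_pos: [0.4199, -0.3129, 0.3005]
tool_rot: [0.001, 0.999, -0.042, -0.002]
contact_force: [-0.3, 0.4, -3.3]
gripper_width: 0.236
grasp_force: 58.7
```

```bash
cat > br.py <<'E'
from h import *
# stand
XS=np.array([np.cos(np.radians(-26.6)),np.sin(np.radians(-26.6)),0]); YS=np.array([-XS[1],XS[0],0]); ROOT=np.array([.621,-.3605,.259])
D=-XS*np.cos(np.radians(50))+np.array([0,0,np.sin(np.radians(50))]); PTIP=ROOT+.071*D
def loop():
    "loop in tool frame from wrist cam (mm)"
    p,r,s=pose(); f=frame("wrist"); L=r.inv().apply(f["P"].reshape(-1,3)-p)*1000
    k=L[(abs(L[:,1])<25)&(L[:,0]>20)&(L[:,0]<120)&(L[:,2]>-65)&(L[:,2]<10)]
    for a in range(20,120,10):
        q=k[(k[:,0]>=a)&(k[:,0]<a+10)]
        if len(q)>3: print("  x",a,len(q),"y",q[:,1].min().round(1),q[:,1].max().round(1),"z",np.percentile(q[:,2],[5,50,95]).round(1))
    print("  max x",np.percentile(k[:,0],99.5).round(1)); return f
E
python3 - <<'E'
from br import *
frame("top"); plan([]); f=loop(); cv2.imwrite("pics/w7.png",f["pixels"]); print("tip",PTIP.round(4))
E
```

```text
t 59.4 p [ 0.4194 -0.3124  0.2985] w 0.238 gf 58.7 j [-0.78 -0.22  1.75 -0.    1.62  0.87] F [-0.5  1.1 -2.3]
  x 20 1182 y -11.0 10.6 z [-40.5 -38.8 -32.6]
  x 30 1278 y -11.3 10.7 z [-40.6 -38.8 -32.5]
  x 40 1374 y -11.3 10.6 z [-40.7 -39.  -32.2]
  x 50 1445 y -11.7 10.3 z [-40.8 -39.  -32.7]
  x 60 1393 y -11.4 10.5 z [-40.5 -37.1 -30.6]
  x 70 1057 y -18.2 17.1 z [-33.  -31.7 -30.1]
  x 80 783 y -18.8 16.9 z [-33.1 -31.8 -30.2]
  x 90 1394 y -18.4 16.9 z [-33.1 -31.9 -30.1]
  x 100 253 y -9.9 8.4 z [-33.1 -31.9 -30.3]
  max x 101.5
tip [ 0.5802 -0.3401  0.3134]
```

View pics/w7.png

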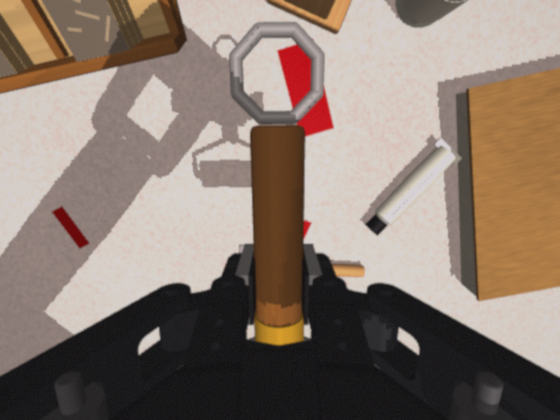

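Held brayer: the loop is at (277,72), centred at about tool (84, −1, −30) mm, square in the grip. Next I'll go in front of the peg tip, with the loop plane normal to the peg.

```bash
cat >> br.py <<'E'
U=XS*np.sin(np.radians(50))+np.array([0,0,np.cos(np.radians(50))]); OH=ori(-D,np.cross(-D,U)); LP=np.array([84,-.8,-30.5])/1000
def at(s,o=OH,off=(0,0)): return ROOT+s/1000*D-o.apply(LP)
E
python3 - <<'E'
from br import *
plan([(at(140),OH),(at(95),OH)]); print(at(140).round(3))
E
```

```text
t 59.5 p [ 0.4196 -0.3125  0.2988] w 0.238 gf 58.7 j [-0.78 -0.22  1.75 -0.    1.62  0.87] F [ 0.4 -0.2 -2.2]
  T [7.94, -1.83, 0.93] R [-0.132, 0.697, 0.365]
  T [0.0, -0.0, 4.5] R [0.0, 0.0, -0.0]
[ 0.5   -0.301  0.289]
```

send_rows:
  steps:
    - {"translation":[0,0,0],"delta_rot":[-0.02,0.12,0.06],"jaw":1}
    - {"translation":[1,0,0],"delta_rot":[-0.04,0.24,0.12],"jaw":1}
    - {"translation":[2,-0.5,0.2],"delta_rot":[-0.06,0.36,0.18],"jaw":1}
    - {"translation":[4,-1,0.5],"delta_rot":[-0.09,0.48,0.25],"jaw":1}
    - {"translation":[6,-1.4,0.7],"delta_rot":[-0.11,0.6,0.31],"jaw":1}
    - {"translation":[7.9,-1.8,0.9],"delta_rot":[-0.132,0.697,0.365],"jaw":1}
    - {"translation":[7.9,-1.8,0.9],"delta_rot":[-0.132,0.697,0.365],"jaw":1}
    - {"translation":[7.9,-1.8,0.9],"delta_rot":[-0.132,0.697,0.365],"jaw":1}

```text
time: 60.3
tool_pos: [0.4998, -0.3012, 0.2902]
tool_rot: [0.079, 0.915, -0.215, 0.333]
contact_force: [-0.6, -0.1, -1.8]
gripper_width: 0.234
grasp_force: 58.8
```

```bash
python3 - <<'E'
from br import *
frame("top"); plan([(at(95),OH)]); f=loop()
p,r,s=pose(); L=r.inv().apply(f["P"].reshape(-1,3)-p)*1000
k=L[(abs(L[:,0]-84)<22)&(abs(L[:,1])<22)&(L[:,2]>10)&(L[:,2]<75)]
for z in range(10,75,8):
    q=k[(k[:,2]>=z)&(k[:,2]<z+8)]
    if len(q)>5: print("peg z",z,len(q),"x",np.percentile(q[:,0],[2,50,98]).round(1),"y",np.percentile(q[:,1],[2,50,98]).round(1))
cv2.imwrite("pics/w8.png",f["pixels"])
E
```

```text
t 60.4 p [ 0.5003 -0.3024  0.2925] w 0.242 gf 58.8 j [-0.77 -0.53  2.1   0.24  0.91  1.19] F [ 0.   0.3 -2.9]
  T [-0.31, -0.13, 4.72] R [0.001, -0.003, 0.001]
  x 20 1182 y -11.0 10.7 z [-40.1 -38.3 -32.2]
  x 30 1268 y -11.1 10.9 z [-40.2 -38.4 -32.1]
  x 40 1338 y -11.3 10.8 z [-40.2 -38.4 -32.1]
  x 50 1440 y -11.1 10.5 z [-40.3 -38.5 -32.3]
  x 60 1378 y -11.3 10.7 z [-40.2 -37.8 -30. ]
  x 70 1154 y -18.0 17.3 z [-32.4 -31.2 -29.8]
  x 80 774 y -18.2 17.3 z [-32.4 -31.1 -29.5]
  x 90 1262 y -18.0 17.1 z [-32.5 -31.2 -29.3]
  x 100 512 y -10.8 10.5 z [-32.7 -31.4 -30.2]
  max x 103.0
peg z 34 204 x [76.8 80.8 85.3] y [-5.9 -1.6  2.6]
peg z 42 10 x [77.  83.3 85.6] y [-5.6  1.4  3.1]
```

View pics/w8.png

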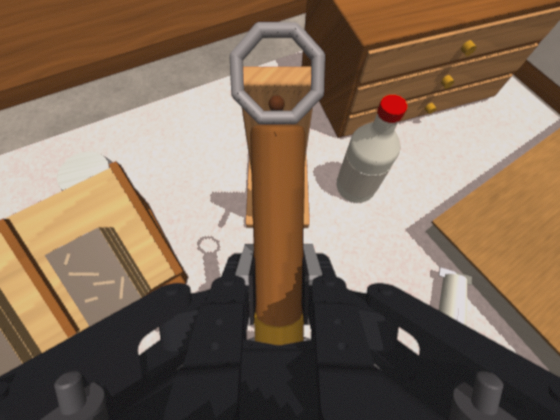

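The peg tip shows end-on inside the view at (276,102), about 3.5 mm off the loop's axis. I'll shift and advance.

send_rows:
  steps:
    - {"translation":[-0.35,-0.12,1],"delta_rot":[0,0,0],"jaw":1}
    - {"translation":[-0.35,-0.12,2],"delta_rot":[0,0,0],"jaw":1}
    - {"translation":[-0.35,-0.12,3],"delta_rot":[0,0,0],"jaw":1}
    - {"translation":[-0.35,-0.12,4],"delta_rot":[0,0,0],"jaw":1}
    - {"translation":[-0.35,-0.12,5],"delta_rot":[0,0,0],"jaw":1}
    - {"translation":[-0.35,-0.12,5],"delta_rot":[0,0,0],"jaw":1}
    - {"translation":[-0.35,-0.12,5],"delta_rot":[0,0,0],"jaw":1}
    - {"translation":[-0.35,-0.12,5],"delta_rot":[0,0,0],"jaw":1}

```text
time: 61.25
tool_pos: [0.5276, -0.3143, 0.2523]
tool_rot: [0.08, 0.914, -0.216, 0.335]
contact_force: [0.3, -0.3, -2.3]
gripper_width: 0.234
grasp_force: 58.9
```

```bash
cat >> br.py <<'E'
def pegintool(f,z0,z1):
    p,r,s=pose(); L=r.inv().apply(f["P"].reshape(-1,3)-p)*1000
    k=L[(abs(L[:,0]-84)<13)&(abs(L[:,1])<13)&(L[:,2]>z0)&(L[:,2]<z1)]
    for z in range(z0,z1,6):
        q=k[(k[:,2]>=z)&(k[:,2]<z+6)]
        if len(q)>5: print("peg z",z,len(q),"x",np.percentile(q[:,0],[2,50,98]).round(1),"y",np.percentile(q[:,1],[2,50,98]).round(1))
E
python3 - <<'E'
from br import *
frame("top"); plan([]); f=loop(); pegintool(f,-90,30)
E
```

```text
t 61.4 p [ 0.5276 -0.3143  0.2526] w 0.239 gf 58.9 j [-0.74 -0.42  2.09  0.25  0.8   1.18] F [ 0.1  0.7 -2.4]
  x 20 1174 y -11.0 10.8 z [-40.1 -38.3 -32.2]
  x 30 1259 y -11.2 10.9 z [-40.2 -38.3 -31.9]
  x 40 1346 y -11.2 10.8 z [-40.3 -38.5 -32.1]
  x 50 1446 y -11.3 10.5 z [-40.4 -38.5 -32.4]
  x 60 1377 y -11.3 10.7 z [-40.2 -37.7 -30.1]
  x 70 1181 y -18.1 17.1 z [-32.4 -31.2 -29.4]
  x 80 1198 y -18.2 17.2 z [-32.3 -30.5  -8.3]
  x 90 1248 y -17.9 17.1 z [-32.5 -31.2 -29.3]
  x 100 518 y -10.9 10.2 z [-32.6 -31.4 -30.1]
  max x 103.0
peg z -36 1069 x [71.2 75.7 96.8] y [-12.7   4.5  12.9]
peg z -30 137 x [72.4 86.8 96.5] y [-12.7   7.4  12.6]
peg z -18 17 x [81.6 84.7 85.9] y [-1.3  0.8  2.4]
peg z -12 394 x [80.1 84.2 88.8] y [-4.1  0.3  4.8]
peg z -6 16 x [79.7 80.  82. ] y [-3.6 -0.4  4.1]
peg z 0 15 x [79.7 80.4 81.7] y [-3.4  0.3  4.1]
peg z 6 16 x [79.9 80.3 82.4] y [-4.   0.1  3.8]
peg z 12 12 x [80.1 80.3 82.2] y [-3.2  0.1  4.2]
peg z 18 8 x [80.4 80.9 82.5] y [-3.8  0.4  4.1]
peg z 24 10 x [80.1 80.5 82. ] y [-3.5 -0.5  2.4]
```

send_rows:
  steps:
    - {"translation":[0,0,0.8],"delta_rot":[0,0,0],"jaw":1}
    - {"translation":[0,0,1.6],"delta_rot":[0,0,0],"jaw":1}
    - {"translation":[0,0,2.4],"delta_rot":[0,0,0],"jaw":1}
    - {"translation":[0,0,3.2],"delta_rot":[0,0,0],"jaw":1}
    - {"translation":[0,0,4],"delta_rot":[0,0,0],"jaw":1}
    - {"translation":[0,0,4.8],"delta_rot":[0,0,0],"jaw":1}
    - {"translation":[0,0,5.3],"delta_rot":[0,0,0],"jaw":1}
    - {"translation":[0,0,5.3],"delta_rot":[0,0,0],"jaw":1}

```text
time: 62.2
tool_pos: [0.558, -0.3294, 0.21]
tool_rot: [0.079, 0.914, -0.216, 0.334]
contact_force: [0.4, -0.1, -1.7]
gripper_width: 0.236
grasp_force: 58.9
```

```bash
python3 - <<'E'
from br import *
frame("top"); plan([]); f=loop(); pegintool(f,-90,-30)
p,r,s=pose()
# lower/rotate about the peg: loop centre kept, tilt increased by 25 and 40 deg about tool y
lc=p+r.apply([.0845,-.0005,-.0305]); print("loop world",lc.round(4),"s",((lc-ROOT)@D*1000).round(1))
for d in(20,35):
    rr=R.from_rotvec(YS*np.radians(-d))*r  # pitch: brayer x towards vertical
    print(d,"brayer x dir",rr.apply([1,0,0]).round(2)); plan([(lc+[0,0,-.006]-rr.apply([.0845,-.0005,-.0305]),rr)])
E
```

```text
t 62.3 p [ 0.5581 -0.3296  0.2112] w 0.238 gf 58.9 j [-0.72 -0.29  2.06  0.26  0.7   1.17] F [-0.6 -0.2 -2.4]
  x 20 1174 y -11.0 10.8 z [-40.2 -38.3 -32.1]
  x 30 1258 y -11.1 10.8 z [-40.2 -38.4 -32.2]
  x 40 1346 y -11.2 10.8 z [-40.3 -38.4 -32. ]
  x 50 1444 y -11.4 10.5 z [-40.3 -38.5 -32.4]
  x 60 1376 y -11.4 10.7 z [-40.1 -37.8 -30.1]
  x 70 1158 y -18.1 17.1 z [-32.4 -31.2 -29.8]
  x 80 2837 y -25.0 25.0 z [-64.5 -31.6   8.5]
  x 90 2634 y -24.9 25.0 z [-32.2  -8.2   2.1]
  x 100 2034 y -25.0 25.0 z [-32.  -10.5  -7.2]
  x 110 1405 y -25.0 25.0 z [-6.4 -3.7 -0.1]
  max x 116.8
peg z -72 8 x [82.1 83.7 85.6] y [-1.5  0.4  1.6]
peg z -66 1104 x [80.2 84.3 88.8] y [-4.1  0.3  4.7]
peg z -60 81 x [79.9 80.6 83.6] y [-4.1  0.3  4.8]
peg z -54 66 x [80.  80.5 82.7] y [-3.9  0.3  4.6]
peg z -48 56 x [80.1 80.6 82.8] y [-3.7  0.6  4.5]
peg z -42 41 x [80.2 80.8 83.1] y [-4.  -0.4  4.6]
peg z -36 996 x [71.3 76.  96.8] y [-12.7   3.3  12.9]
loop world [ 0.5984 -0.3492  0.2895] s 39.6
20 brayer x dir [ 0.44 -0.22  0.87]
t 62.4 p [ 0.5581 -0.3297  0.2118] w 0.236 gf 58.9 j [-0.72 -0.29  2.06  0.26  0.7   1.17] F [ 0.3 -0.9 -1.4]
  T [1.15, -0.01, 3.18] R [-0.0, 0.349, 0.0]
35 brayer x dir [ 0.23 -0.11  0.97]
t 62.5 p [ 0.5581 -0.3297  0.2119] w 0.238 gf 58.9 j [-0.72 -0.29  2.06  0.26  0.7   1.17] F [ 0.7  0.2 -2.8]
  T [2.87, -0.01, 4.78] R [-0.0, 0.61, 0.001]
```

The loop is 37 mm down the peg and centred. I'll tilt it toward vertical about the loop, then release.

send_rows:
  steps:
    - {"translation":[0.1,0,0.6],"delta_rot":[0,0.06,0],"jaw":1}
    - {"translation":[0.3,0,1.2],"delta_rot":[0,0.13,0],"jaw":1}
    - {"translation":[0.6,0,1.9],"delta_rot":[0,0.2,0],"jaw":1}
    - {"translation":[0.9,0,2.6],"delta_rot":[0,0.28,0],"jaw":1}
    - {"translation":[1.3,0,3.2],"delta_rot":[0,0.36,0],"jaw":1}
    - {"translation":[1.8,0,3.8],"delta_rot":[0,0.45,0],"jaw":1}
    - {"translation":[1.8,0,3.8],"delta_rot":[0,0.45,0],"jaw":1}
    - {"translation":[1.8,0,3.8],"delta_rot":[0,0.45,0],"jaw":1}

```text
time: 63.25
tool_pos: [0.5921, -0.3472, 0.1943]
tool_rot: [0.127, 0.815, -0.193, 0.531]
contact_force: [0.7, -0.0, -0.5]
gripper_width: 0.238
grasp_force: 59.0
```

```bash
python3 - <<'E'
from br import *
frame("top"); plan([]); f=frame("wrist"); p,r,s=pose(); print(r.as_matrix().round(2).tolist())
lc=p+r.apply([.0845,-.0005,-.0305]); print("loop",lc.round(4),"s",((lc-ROOT)@D*1000).round(1),"off",((lc-ROOT)@U*1000).round(1),((lc-ROOT)@YS*1000).round(1))
g=frame("scene")["pixels"]
o=np.hstack([f["pixels"],np.vstack([cv2.resize(g[190:340,110:230],(240,300),interpolation=3),np.zeros((120,240,3),np.uint8)])]); cv2.imwrite("pics/w9.png",o)
E
```

```text
t 63.4 p [ 0.5915 -0.3466  0.1924] w 0.24 gf 59.0 j [-0.75 -0.23  2.23  1.57  0.25 -0.12] F [ 0.2  0.1 -2.2]
[[0.36, -0.45, 0.82], [-0.18, -0.89, -0.41], [0.91, 0.0, -0.41]]
loop [ 0.598  -0.3491  0.2829] s 34.8 off -4.3 -0.1
```

View pics/w9.png

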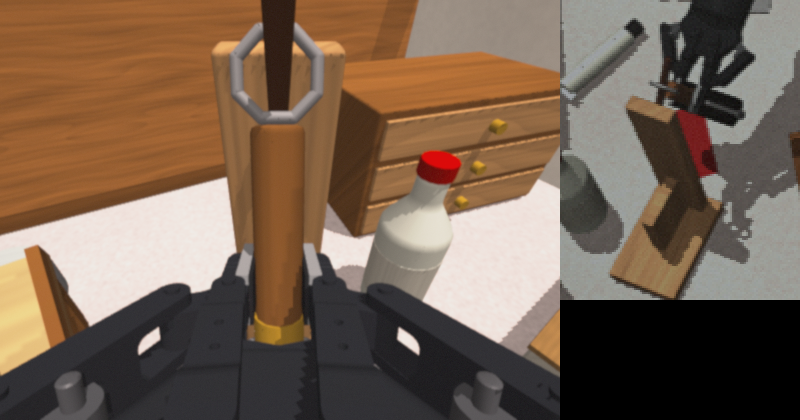

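send_rows:
  steps:
    - {"translation":[-0.3,0,0.4],"delta_rot":[0,0,0],"jaw":1}
    - {"translation":[-0.6,0,0.8],"delta_rot":[0,0,0],"jaw":1}
    - {"translation":[-0.8,0,1.2],"delta_rot":[0,0,0],"jaw":1}
    - {"translation":[-0.8,0,1.2],"delta_rot":[0,0,0],"jaw":1}
    - {"translation":[-0.8,0,1.2],"delta_rot":[0,0,0],"jaw":1}
    - {"translation":[-0.8,0,1.2],"delta_rot":[0,0,0],"jaw":1}
    - {"translation":[-0.8,0,1.2],"delta_rot":[0,0,0],"jaw":1}
    - {"translation":[-0.8,0,1.2],"delta_rot":[0,0,0],"jaw":1}

```text
time: 64.25
tool_pos: [0.5992, -0.3502, 0.1821]
tool_rot: [0.126, 0.816, -0.193, 0.53]
contact_force: [1.4, -0.3, -1.1]
gripper_width: 0.237
grasp_force: 59.0
```

```bash
python3 - <<'E'
from br import *
frame("top"); plan([]); p,r,s=pose()
lc=p+r.apply([.0845,-.0005,-.0305]); print("loop",lc.round(4),"s",((lc-ROOT)@D*1000).round(1),"off",((lc-ROOT)@U*1000).round(1),((lc-ROOT)@YS*1000).round(1)); loop()
E
```

```text
t 64.3 p [ 0.5991 -0.3502  0.1819] w 0.235 gf 59.0 j [-0.74 -0.18  2.22  1.7   0.25 -0.24] F [-0.1  1.  -1.7]
loop [ 0.6052 -0.3525  0.2715] s 20.9 off -5.6 0.0
  x 20 1177 y -11.0 10.7 z [-39.3 -37.5 -31.1]
  x 30 1343 y -25.0 24.7 z [-39.3 -37.3   9.2]
  x 40 2046 y -25.0 25.0 z [-39.2 -35.2   8.7]
  x 50 2297 y -25.0 25.0 z [-39.1 -34.8   4.3]
  x 60 2484 y -25.0 24.9 z [-38.9 -31.2   0. ]
  x 70 2720 y -25.0 25.0 z [-31.1  -8.8  -4.2]
  x 80 3232 y -25.0 25.0 z [-32.4 -13.8  -8.8]
  x 90 4550 y -25.0 25.0 z [-55.4 -30.  -13.2]
  x 100 2136 y -25.0 25.0 z [-56.9 -18.7 -16.1]
  x 110 254 y -24.8 24.9 z [-12.5  -9.4  -5.8]
  max x 111.5
```

Release, wait, and retreat straight back.

send_rows:
  steps:
    - {"translation":[0,0,0],"delta_rot":[0,0,0],"jaw":2.6}
    - {"translation":[0,0,0],"delta_rot":[0,0,0],"jaw":3.2}
    - {"translation":[0,0,0],"delta_rot":[0,0,0],"jaw":4}
    - {"translation":[0,0,0],"delta_rot":[0,0,0],"jaw":5}
    - {"translation":[0,0,0],"delta_rot":[0,0,0],"jaw":6}
    - {"translation":[0,0,0],"delta_rot":[0,0,0],"jaw":6}
    - {"translation":[0,0,0],"delta_rot":[0,0,0],"jaw":6}
    - {"translation":[0,0,0],"delta_rot":[0,0,0],"jaw":6}

```text
time: 65.2
tool_pos: [0.5992, -0.3502, 0.1817]
tool_rot: [0.126, 0.816, -0.193, 0.53]
contact_force: [0.7, 0.4, -0.2]
gripper_width: 0.702
grasp_force: 0.0
```

send_rows:
  steps:
    - {"translation":[0,0,-1],"delta_rot":[0,0,0],"jaw":6}
    - {"translation":[0,0,-3],"delta_rot":[0,0,0],"jaw":6}
    - {"translation":[0,0,-5],"delta_rot":[0,0,0],"jaw":6}
    - {"translation":[0,0,-8],"delta_rot":[0,0,0],"jaw":6}
    - {"translation":[0,0,-11],"delta_rot":[0,0,0],"jaw":6}
    - {"translation":[0,0,-14],"delta_rot":[0,0,0],"jaw":6}
    - {"translation":[0,0,-14],"delta_rot":[0,0,0],"jaw":6}
    - {"translation":[0,0,-14],"delta_rot":[0,0,0],"jaw":6}

```text
time: 66.0
tool_pos: [0.4848, -0.293, 0.24]
tool_rot: [0.127, 0.815, -0.192, 0.531]
contact_force: [-0.8, -0.8, -1.2]
gripper_width: 0.701
grasp_force: 0.0
```

```bash
python3 - <<'E'
from br import *
frame("top"); plan([]); f=frame("wrist"); P=f["P"].reshape(-1,3)
T=frame("top"); S=frame("scene")
o=np.zeros((600,800,3),np.uint8); o[:420,:560]=f["pixels"]; o[:300,562:800]=cv2.resize(S["pixels"][190:340,100:219],(238,300),interpolation=3)
o[300:600,562:800]=cv2.resize(T["pixels"][120:270,330:449],(238,300),interpolation=3); o[422:600,:540]=cv2.resize(T["pixels"][110:229,70:430],(540,178),interpolation=3)
cv2.imwrite("pics/w10.png",o)
import lev
E
```

```text
t 66.1 p [ 0.485  -0.2928  0.2376] w 0.699 gf 0.0 j [-0.86 -0.74  2.48  0.93  0.45  0.52] F [ 0.2  0.1 -0.3]
t 66.3 p [ 0.4851 -0.2927  0.2368] w 0.704 gf 0.0 j [-0.86 -0.74  2.48  0.93  0.45  0.52] F [-0.4 -0.7 -0.2]
0.23 8 [0.659 0.166 0.234] [0.655 0.164 0.23 ] [0.661 0.177 0.242]
0.245 16 [0.664 0.16  0.255] [0.654 0.156 0.25 ] [0.667 0.174 0.26 ]
0.26 22 [0.665 0.161 0.269] [0.651 0.156 0.261] [0.67  0.172 0.275]
0.275 24 [0.669 0.161 0.284] [0.655 0.155 0.275] [0.673 0.173 0.29 ]
0.29 22 [0.67  0.158 0.299] [0.658 0.155 0.29 ] [0.676 0.172 0.304]
0.305 42 [0.673 0.163 0.316] [0.661 0.155 0.305] [0.679 0.177 0.32 ]
0.32 51 [0.667 0.165 0.322] [0.658 0.157 0.32 ] [0.68  0.177 0.327]
```

View pics/w10.png

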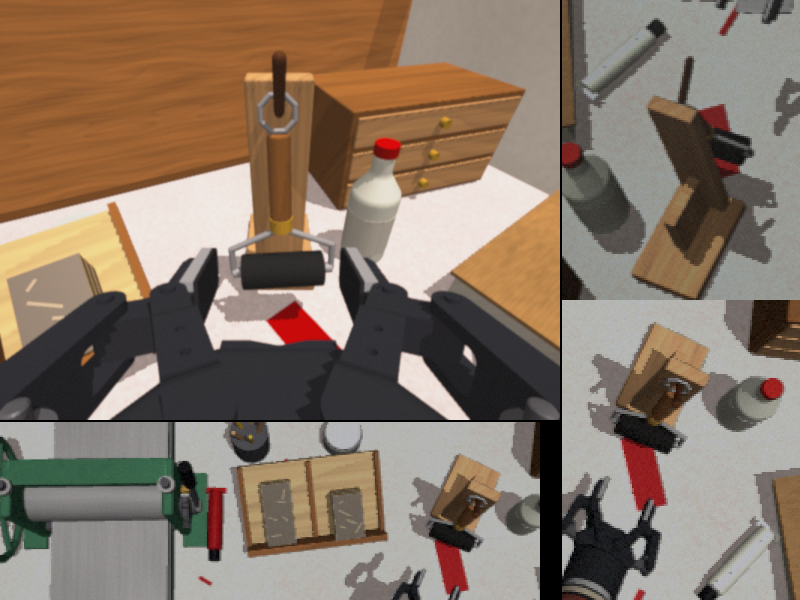

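The loop hangs at the peg root (277,112), both piles are neat in the rack, and the lever is still at 0.2. One last sweep for a missed block, then I'll hand in.

```bash
python3 - <<'E'
from chk import *
for n in("top","scene"):
    f=frame(n); P=f["P"]; im=f["pixels"].astype(int)
    for z0,z1 in((.011,.025),(.07,.086)):
        m=(P[...,2]>z0)&(P[...,2]<z1)
        k,l,st,c=cv2.connectedComponentsWithStats(m.astype(np.uint8))
        for i in range(1,k):
            if st[i,4]>220: q=P[l==i]; r=cv2.minAreaRect((q[:,:2]*1000).astype(np.float32)); print(n,z0,c[i].round(),st[i,4],np.round(r[0]),np.round(r[1]),im[l==i].mean(0).round())
    L=(P.reshape(-1,3)-O)@np.stack([EX,EY,EZ],1)*1000
    top_of(L,70,28); top_of(L,-70,46)
E
```

```text
top 0.011 [378. 150.] 623 [ 682. -395.] [106. 151.] [ 82. 116. 149.]
top 0.011 [202. 172.] 272 [651. 181.] [ 47. 163.] [71. 94. 62.]
top 0.011 [ 11. 250.] 1554 [397. 785.] [498.  58.] [51. 49. 50.]
top 0.011 [163. 320.] 796 [172. 300.] [ 61. 132.] [ 39. 111. 129.]
top 0.07 [278. 163.] 315 [665. -59.] [81. 92.] [ 93. 131. 158.]
top 0.07 [274. 191.] 454 [576. -68.] [ 42. 289.] [ 57.  78. 105.]
top z 36.7 centre 67.3 71.2 size [132.  105.4] ang 0.1 x [  1.4 132.7]
top z 53.1 centre 50.1 -80.5 size [89.3 97. ] ang 86.6 x [ 2.4 98.5]
scene 0.011 [246.   3.] 285 [-677.  -60.] [418.  31.] [10. 18. 30.]
scene 0.011 [108.  10.] 513 [-677. -638.] [ 31. 728.] [ 9. 17. 28.]
scene 0.011 [278. 127.] 670 [22. -3.] [211. 175.] [27. 31. 52.]
scene 0.011 [370. 149.] 533 [172. 299.] [ 64. 136.] [33. 78. 92.]
scene 0.011 [531. 192.] 1271 [389. 788.] [ 69. 477.] [29. 28. 29.]
scene 0.011 [365. 284.] 603 [657. 166.] [161.  91.] [36. 50. 38.]
scene 0.011 [162. 316.] 1303 [ 683. -392.] [103. 151.] [ 61.  89. 115.]
scene 0.011 [425. 339.] 241 [843. 315.] [315. 153.] [22. 23. 21.]
scene 0.07 [296. 248.] 391 [567. -15.] [ 40. 180.] [32. 45. 61.]
scene 0.07 [ 83. 372.] 263 [ 849. -573.] [104. 232.] [ 9. 15. 23.]
top z 37.1 centre 69.1 69.4 size [135.6 105.4] ang 0.2 x [  1.4 132.7]
top z 53.9 centre 52.1 -70.6 size [100.8  91. ] ang 0.0 x [  2.8 100.5]
```

No blocks are left apart from the yellow look-alike, so I'm handing in.

```bash
python3 -c "
from plant import *
print(job_done())"
```

```text
the job is handed in; nothing more can be done
None
```

The job is handed in: lever in the off notch before any block was lifted, two long and three short blocks piled against the rail, and the brayer hung on the peg; the one worry is that an early lever push read 66 N at the wrist, under the 120 N limit, and I took the contact to be a finger and not the gripper's body (40 N limit).

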